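# Set, lock and load the revolving earring stand

### The arm

A 7-joint arm with a two-finger parallel gripper is mounted at the origin on the work surface. World frame = base frame: x ahead of the robot, y to its left, z up, the work surface at z = 0. Lengths are in m, angles in rad, forces in N, time in s.
With the tool pointing down it reaches from about 0.425 to 0.925 m from the base axis. Payload 6.8 kg.
Tool frame: the origin (TCP) lies between the finger pads; the fingertips stand 22 mm ahead of it and the grasp point (between the pads) lies 3 mm ahead of it; z points along the fingers, y is the direction in which the jaws open and shut (so a half turn about z gives the same grasp; the last joint's range is limited). The gripper opens to 85 mm and grips with 20 to 120 N. Pads are 22 mm wide; open, the fingers measure 114 mm over their backs; the gripper's body (76 mm by 85 mm) begins 54 mm behind the grasp point. The pads swing forward as they close: fully open they stand 13 mm farther back than shut.
Start: joints at [-1.252, 0.477, 0.022, 1.555, -0.011, 1.109, -0.083], TCP at [0.279, 0.614, 0.253] pointing down, gripper open.
Joint ranges: [-2.96, 2.96], [-0.34, 2.1], [-1.41, 1.46], [0.24, 2.44], [-1.37, 4.51], [0.17, 1.92], [-2.96, 2.96]. Speed limits (rad/s): [2.39, 2.39, 3.14, 3.14, 3.14, 3.14, 3.14].

### API

Orientations are given as a unit quaternion [w, x, y, z].
In Python, from station import bot gives the robot as it stands. The module is installed in compiled form; this text tells all that it offers.
- The arm moves only by the tool drive_tool, never from a script. Its argument "series" is one flat list of numbers, 7 for each row, row after row: the opening, from -1 (shut) to 1 (fully open), then the shift along the tool's x, y, z in mm, then the turn, a rotation vector about the tool's x, y, z in rad. In form: [jaw, x, y, z, wx, wy, wz, jaw, x, y, z, wx, wy, wz, ...]. A call has 1 to 12 rows; each row shifts and turns the commanded pose from where the row before left it, along the tool's axes as they then stand; what a row does not reach is not made up. A row lasts 1/8 s, in which the tool goes at most 62.5 mm and 10.7 degrees, less where a joint would pass 70% of its speed; a pose out of reach is approached as far as the arm can. A call with a gripper value outside its range is refused whole. The fingers move at their own pace and stop on an object; "force" is the grip in N (left out, the last holds). Time passes only in rows, so rows that do not move let the fingers close. It gives the time, the measured TCP pose, the force and the opening at its end, in the units of the state.
- bot.get_obs(): the state, without advancing time (a new reading comes with each control period).
- bot.read_camera(name): name is "side" or "top" or "wrist"; returns a dict with "pixels" (480x640x3 uint8, blue, green, red), "camera_matrix" (3x3 intrinsics, pixels), "rvec" (rotation vector, rad) and "tvec" (3), from world to camera coordinates, as OpenCV has them. Camera axes: x right, y down, z forward; pixel columns grow to the right and rows downward; lengths in m; the calibration is good to about 2 mm. A picture is of the moment at which its call begins. There is no depth.
- bot.hand_in(): hands the job in, once; it reports no verdict.
The state is a dict: "t": time; "q": joint angles; "joint_vel": joint speeds; "joint_torque": joint torques, N m; "eef_pos": TCP position; "tool_rot": TCP orientation; "contact_force": force on the tool from outside, world axes, zero at the start; "torque": the same for the moment, N m; "gripper_width": opening from 0.0 (shut) to 1.0 (fully open).
Only numpy, scipy, OpenCV 4.12 (cv2) and the standard library are available. Lean on these libraries where they do the work, as an engineer would, in place of code of your own. Each camera call takes 0.05 s, during which the arm holds its last target. There are 200 camera calls.

### The job

Get the revolving earring stand ready for opening: turn its deck by the black knob until the pointer is at the index lug on the foot, then tighten the castle nut clockwise until it bears firmly on the washer and take it a little further, only as far as the next slot that lines up with the cotter hole (I will fit the split pin myself). Once the deck is locked, put all the grey stock trays in one upright stack in the cradle with the four corner guides, each turned end for end from the one below so that it stacks instead of nesting. Leave the deck on its mark and the other things on the counter where they are.

Things in the scene. Friction and masses are not known exactly. Their poses are not given: they have to be found in the camera images.
- foot: round dark steel foot of the stand, 300 mm across, 12 mm thick, flat on the counter; origin at the centre of its underside, on the vertical axis about which deck and nut turn; its x axis points to the index lug
- index (a point): top of the index lug, a small upright steel lug 138 mm from the axis on the foot's x axis, 34 mm above the counter
- deck (a joint): angle of the wooden deck on the foot (rad): 0 when its pointer is at the index lug, positive when turned anticlockwise seen from above; it starts 0.35 to 0.8 off, needs about 0.3 N m and stays where it is left
- pointer (a point): tip of the steel pointer at the front of the deck, 120 mm from the axis. Deck: a board 150 x 415 x 12 mm, top at 42 mm, with a hub 42 mm wide round the axis up to the washer at 75 mm; one arm carries an upright clear earring panel (100 to 210 mm from the axis, top at 177 mm), the other the tray cradle
- knob (a point): middle of the upright round black turning knob on the deck's front tongue, 24 mm in diameter, 40 mm tall (42 to 82 mm above the counter), 92 mm from the axis; this point is 62 mm above the counter
- thread (a joint): run-down of the castle nut on its thread (rad), growing clockwise seen from above: -2.8 to -4.2 at the start (loose), 0 once it bears on the washer; takes about 0.2 N m. Backing the nut off makes it negative again
- nut (a joint): further clockwise turn of the nut (rad) after it bears on the washer; 0 until then. Takes 0.45 N m and 0.25 more per radian; stays where left. Tight: beyond 0.1; the next slot lines up between 0.25 and 0.9; the one after (beyond 1.15) is too far. The nut's whole turn is thread plus nut
- nut_mid (a point): middle of the castle nut's hexagon, on the axis; steel, 46 mm across flats, hexagon 24 mm high (75 to 99 mm above the counter when tight; sinks 4 mm a turn), slotted crown 42 mm wide, 10 mm high on top. Its x axis runs through one of the six slots (8 mm wide, one every 60 degrees, each over the middle of a flat), so flats face along x and every 60 degrees from it
- spindle: fixed spindle, 29 mm in diameter, its end up through the nut to 125 mm above the counter; origin on the axis; x axis along the cotter hole, which goes right through it 105 mm above the counter, level with the slots; a dark saw cut across its end runs the same way. A slot is lined up when a slot direction of the nut is along the hole (either end)
- cotter_hole (a point): middle of the cotter hole inside the spindle, its x axis along the hole
- seat (a point): middle of the floor of the tray cradle, on the deck's top, 150 mm from the axis, 42 mm above the counter; x axis the long way. A rail 14 mm high leaves 123 x 61 mm inside; four steel corner guides, 83 mm apart across and 49 to 63 mm from the middle along x, rise to 185 mm above the counter, their tips flared outwards. A tray may face either way
- tray1: one of up to four alike grey stack-nest trays (absent: None), 130 x 67 mm at the rim, 60 mm high; origin under the middle of its floor, z up, x towards its front. Front: the end with the scooped wall and a stacking ledge in each corner; rear: a full wall with one ledge in the middle. Some earring cards inside
- tray2: one of up to four alike grey stack-nest trays (absent: None), 130 x 67 mm at the rim, 60 mm high; origin under the middle of its floor, z up, x towards its front. Set on another with fronts opposite it stands 38 mm higher, 22 mm deep in the rim, with about 4.5 mm play all round; with fronts the same way it sinks to about 23 mm
- tray3: one of up to four alike grey stack-nest trays (absent: None), 130 x 67 mm at the rim, 60 mm high; origin under the middle of its floor, z up, x towards its front. Upright rim bands on the long sides, 67 mm apart outside, 37 to 60 mm above its underside, are made to be gripped across
- tray4: one of up to four alike grey stack-nest trays (absent: None), 130 x 67 mm at the rim, 60 mm high; origin under the middle of its floor, z up, x towards its front. Floor 114 x 52 mm outside, sides flaring to the rim; 130 to 250 g, balanced at its middle, the weight low down near the floor
- terminal: yellow card terminal, 170 x 80 x 40 mm; a bystander, leave alone
- jar: amber jar, 60 mm wide, 90 mm tall; a bystander, leave alone
- tape: roll of clear tape, 80 mm wide, 24 mm high; a bystander, leave alone
- giftbox: small cardboard gift box 90 x 70 x 35 mm; a bystander, leave alone
- splitpin: steel split pin, 85 mm long, lying flat; a bystander, leave alone
- cushion: blue bracelet cushion 80 x 60 x 30 mm; a bystander, leave alone
- spanner: steel spanner, 200 mm long; a bystander, leave alone
There are look-alikes about, which are no part of the job. What is shaped like the tray1 but pink, purple or turquoise is not meant.

How it is judged:
By the outcome, as a careful person would: the job done as asked, in the order asked, and still so for the second after the job is handed in, with the robot touching nothing.
Of tray1, tray2, tray3, tray4 only 3 to 4 are there at a start; the rules pass over those that are not, and their reading is None.
At some moment in a run one of tray1, tray2, tray3, tray4 may be knocked a few centimetres aside while the robot is not near it.
It also fails if it takes over 208 s, if anything falls off the work surface, if the arm or the gripper's body presses on something with over 40 N, if the wrist force passes 120 N, or if a joint passes its speed limit or range.

## Working session

There is one attempt and no reset: what is moved stays moved. The work goes in short steps, Python scripts to look and compute and a tool call to move; the robot and the scene stay as the last step left them, time stands still between calls to the robot, and variables do not carry over. Pictures are saved under pics/ and viewed, about 12 in all and at most 16, crops included, and the job is handed in when it is done.

Besides the shell and the picture viewer there is one more tool, called after "Call:" as a command line: name --argument value ..., lists and objects as JSON in quotes. drive_tool: Moves the arm, as the interface text tells. Its arguments: {"type":"object","properties":{"series":{"type":"array"},"force":{"type":"number"}},"required":["series"]}

```bash
mkdir -p pics; ls
cat > h.py <<'E'
import numpy as np, cv2
from station import bot
from scipy.spatial.transform import Rotation as R
def cam(n,save=None):
    c=bot.read_camera(n); 
    if save: cv2.imwrite('pics/'+save,c['pixels'])
    return c
def ray(c,u,v,z):
    """world point at height z seen at pixel"""
    Rm=cv2.Rodrigues(np.array(c['rvec'],float))[0]; t=np.array(c['tvec'],float).ravel()
    d=Rm.T@np.linalg.inv(c['camera_matrix'])@np.array([u,v,1.]); o=-Rm.T@t
    return (o+d*(z-o[2])/d[2])
def proj(c,P):
    return cv2.projectPoints(np.array(P,float).reshape(-1,1,3),np.array(c['rvec'],float),np.array(c['tvec'],float),c['camera_matrix'],None)[0].reshape(-1,2)
def tool():
    o=bot.get_obs(); w,x,y,z=o['tool_rot']; return np.array(o['eef_pos']),R.from_quat([x,y,z,w]),o
def crop(c,u0,v0,u1,v1,s,name):
    cv2.imwrite('pics/'+name,cv2.resize(c['pixels'][v0:v1,u0:u1],None,fx=s,fy=s,interpolation=cv2.INTER_CUBIC))
E
python3 - <<'E'
from h import *
import pickle
for n in('top','side','wrist'):
    c=cam(n,n+'0.png'); pickle.dump(c,open(n+'0.pkl','wb'))
    Rm=cv2.Rodrigues(np.array(c['rvec'],float))[0]; print(n,-Rm.T@np.array(c['tvec']).ravel(),c['camera_matrix'][0,0])
p,r,o=tool();print(p,r.as_matrix(),o)
E
```

```text
pics
top [0.42470071 0.04298201 1.61653743] 502.80531807728886
side [ 0.18266693 -0.73386     0.93910968] 433.73015730589213
wrist [0.21003609 0.64598497 0.37369823] 395.1502602843655
[0.27927093 0.61407771 0.25254441] [[-9.10299962e-01  4.13948967e-01 -4.80612229e-04]
 [ 4.13949235e-01  9.10299052e-01 -1.29091156e-03]
 [-9.68706489e-05 -1.37406581e-03 -9.99999051e-01]] {'t': 0.15, 'q': array([-1.2520868 ,  0.47764254,  0.02236181,  1.55618463, -0.01150732,
        1.10927128, -0.08308021]), 'joint_vel': array([-0.00050532, -0.00290844,  0.00063928, -0.00388564, -0.0004466 ,
       -0.00108189, -0.00083926]), 'joint_torque': array([ 2.35836982e-03, -5.96921396e+01,  1.60999462e+00, -2.81489378e+01,
        1.26671730e-02,  6.51328795e-03,  4.83231861e-05]), 'eef_pos': array([0.27927093, 0.61407771, 0.25254441]), 'tool_rot': array([-9.81619525e-05,  2.11778208e-01,  9.77317511e-01, -6.81707156e-04]), 'contact_force': array([-0.59496684, -0.11158795,  0.72915212]), 'torque': array([0.01489064, 0.02693917, 0.01022688]), 'gripper_width': 1.001448369829452}
```

View pics/top0.png

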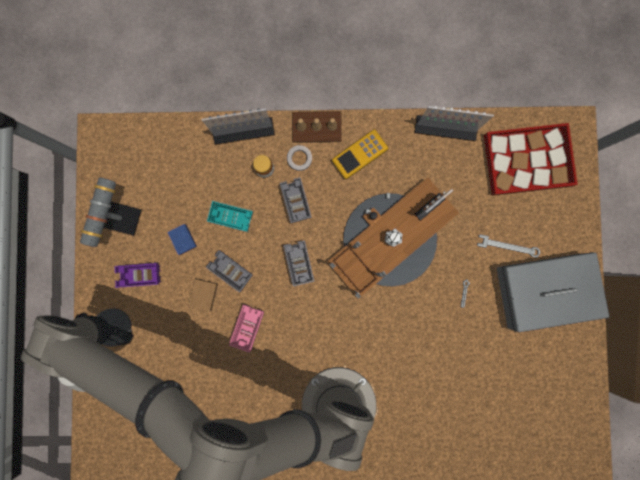

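View pics/side0.png

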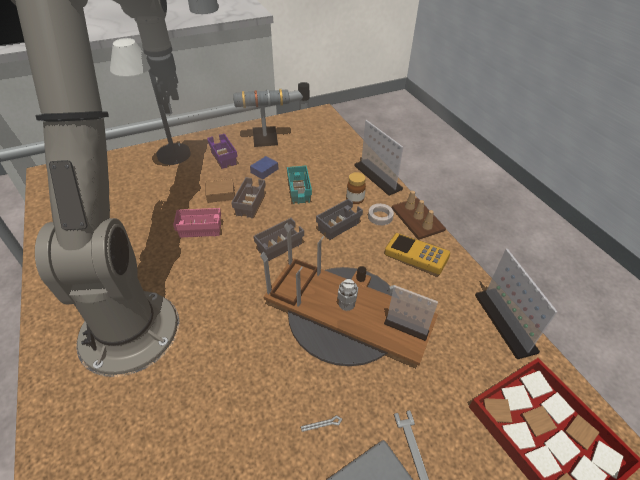

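The top view shows three grey trays at (295,201), (298,262) and (231,270). The look-alikes are turquoise (230,216), purple (138,274) and pink (246,327). The stand's nut is at (394,238) and its knob at (371,214).

Run:
```python
from h import *
import pickle
c=pickle.load(open('top0.pkl','rb')); s=pickle.load(open('side0.pkl','rb'))
a=cv2.resize(c['pixels'][175:300,325:465],None,fx=4,fy=4,interpolation=cv2.INTER_CUBIC)
cv2.imwrite('pics/a.png',a)
for n,u,v,z in (('nut',394,238,.12),('knob',371,214,.082),('foot',390.5,239,.012),('index',389,196,.034),('t1',295,201,.03),('t2',298,262,.03),('t3',231,270,.03)):
    print(n,ray(c,u,v,z).round(3))
print(ray(s,347,285,.125),ray(s,361,267,.082))
```

```text
nut [ 0.516 -0.167  0.12 ]
knob [ 0.593 -0.104  0.082]
foot [ 0.52  -0.171  0.012]
index [ 0.655 -0.166  0.034]
t1 [0.643 0.132 0.03 ]
t2 [0.449 0.124 0.03 ]
t3 [0.426 0.336 0.03 ]
[ 0.51412987 -0.17501874  0.125     ] [ 0.59183174 -0.10684276  0.082     ]
```

View pics/a.png

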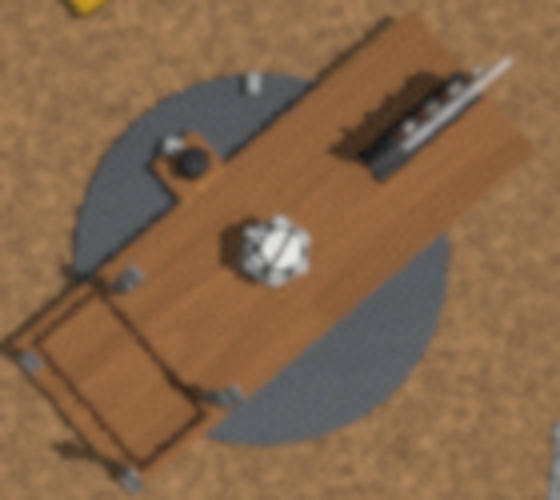

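The crop shows the deck turned anticlockwise. The index lug is at crop (254,83), the knob at (195,162), and the spindle saw cut runs from (266,265) to (295,240). I'll move over the stand for a closer look.

```bash
cat >> h.py <<'E'
def plan(wps,jaw=1,start=None):
    """wps: (x,y,z,psi_deg[,rows]) tool-down waypoints; psi = heading of tool x. prints rows"""
    p,r,o=tool(); m=r.as_matrix()
    cur=[*p,np.degrees(np.arctan2(m[1,0],m[0,0]))] if start is None else list(start)
    for w in wps:
        tgt=list(w[:4]); d=(tgt[3]-cur[3]+180)%360-180 if len(w)<6 else tgt[3]-cur[3]
        D=np.array(tgt[:3])-cur[:3]; n=int(max(w[4] if len(w)>4 else 1,np.ceil(np.linalg.norm(D)/.061),np.ceil(abs(d)/10.4)))
        out=[]
        for i in range(n):
            a=np.radians(cur[3]+d*i/n); s=D/n*1000
            out+= [jaw, round(s[0]*np.cos(a)+s[1]*np.sin(a),1), round(s[0]*np.sin(a)-s[1]*np.cos(a),1), round(-s[2],1),0,0,round(-np.radians(d/n),4)]
        print(n,'rows:',','.join('%g'%v for v in out)); cur=[*tgt[:3],cur[3]+d]
E
python3 - <<'E'
from h import *
import pickle
c=pickle.load(open('wrist0.pkl','rb')); print(cv2.Rodrigues(np.array(c['rvec'],float))[0].T)
plan([(.56,.32,.30,117),(.50,-.17,.30,72)])
E
```

```text
[[ 0.41354841  0.86882199  0.27226102]
 [ 0.91048132 -0.39422487 -0.1249421 ]
 [-0.00122038  0.29955818 -0.95407725]]
7 rows: 1,-53.9,-21.6,-6.8,0,0,0.0961,1,-55.7,-16.4,-6.8,0,0,0.0961,1,-57,-10.9,-6.8,0,0,0.0961,1,-57.8,-5.4,-6.8,0,0,0.0961,1,-58.1,0.2,-6.8,0,0,0.0961,1,-57.8,5.7,-6.8,0,0,0.0961,1,-57,11.2,-6.8,0,0,0.0961
9 rows: 1,-45.5,-30.7,-0,0,0,0.0873,1,-48,-26.6,-0,0,0,0.0873,1,-50.1,-22.3,-0,0,0,0.0873,1,-51.9,-17.8,-0,0,0,0.0873,1,-53.2,-13.3,-0,0,0,0.0873,1,-54.2,-8.6,-0,0,0,0.0873,1,-54.7,-3.8,-0,0,0,0.0873,1,-54.8,1,-0,0,0,0.0873,1,-54.5,5.8,-0,0,0,0.0873
```

Call:
drive_tool --series '[1, -54, -21.6, -6.8, 0, 0, 0.096, 1, -55.7, -16.4, -6.8, 0, 0, 0.096, 1, -57, -10.9, -6.8, 0, 0, 0.096, 1, -57.8, -5.4, -6.8, 0, 0, 0.096, 1, -58.1, 0.2, -6.8, 0, 0, 0.096, 1, -57.8, 5.7, -6.8, 0, 0, 0.096, 1, -57, 11.2, -6.8, 0, 0, 0.096]'

```text
t: 1.02
eef_pos: [0.5613, 0.319, 0.301]
tool_rot: [-0.0, 0.523, 0.852, -0.0]
contact_force: [-1.0, 0.9, 1.1]
gripper_width: 1.003
```

Call:
drive_tool --series '[1, -45.5, -30.7, 0, 0, 0, 0.0873, 1, -48, -26.6, 0, 0, 0, 0.0873, 1, -50.1, -22.3, 0, 0, 0, 0.0873, 1, -51.9, -17.8, 0, 0, 0, 0.0873, 1, -53.2, -13.3, 0, 0, 0, 0.0873, 1, -54.2, -8.6, 0, 0, 0, 0.0873, 1, -54.7, -3.8, 0, 0, 0, 0.0873, 1, -54.8, 1, 0, 0, 0, 0.0873, 1, -54.5, 5.8, 0, 0, 0, 0.0873, 1, 0, 0, 0, 0, 0, 0]'

```text
t: 2.28
eef_pos: [0.4989, -0.1745, 0.3011]
tool_rot: [0.001, 0.812, 0.584, -0.001]
contact_force: [0.8, 1.1, 0.2]
gripper_width: 0.998
```

Run:
```python
from h import *
import pickle
p,r,o=tool();print(p,r.as_euler('xyz',degrees=True),o['q'],o['t'])
c=cam('wrist','w1.png'); pickle.dump(c,open('w1.pkl','wb'))
print(proj(c,[[.517,-.17,.125],[.517,-.17,.105],[.593,-.104,.082]]))
```

```text
[ 0.49893313 -0.17448167  0.30111634] [1.79972862e+02 9.20824716e-02 7.15023637e+01] [-0.33480109  0.20865992  0.65027258  1.8801128  -0.13951044  1.09804046
  0.04588968] 2.275
[[341.37720466 207.26089311]
 [340.19435005 201.85837248]
 [403.86592357  90.28067817]]
```

View pics/w1.png

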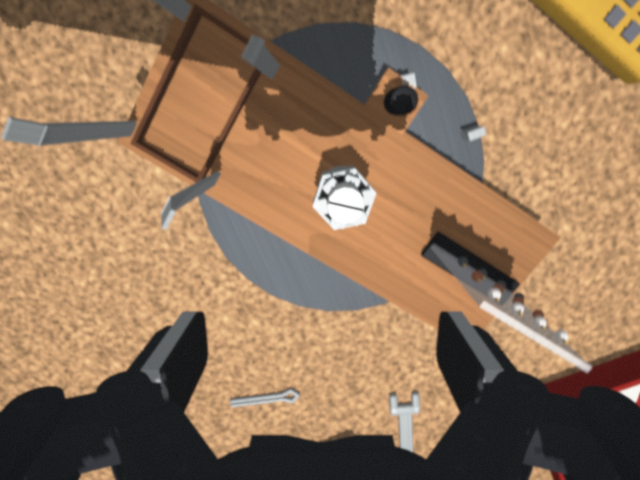

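The wrist view shows the nut at (346,197), the knob top at (401,98), the pointer near (410,78), the lug at (474,133) and the saw cut from about (331,204) to (364,209).

Run:
```python
from h import *
import pickle
c=pickle.load(open('w1.pkl','rb'))
crop(c,300,150,400,240,7,'b.png')
A=ray(c,348,207,.125);print(A,ray(c,401,97,.082),ray(c,476,132,.034),ray(c,411,77,.042))
a=ray(c,330,204,.125);b=ray(c,365,209,.125);print(a,b,np.degrees(np.arctan2(*(b-a)[1::-1])))
```

```text
[ 0.52188898 -0.17141786  0.125     ] [ 0.58948392 -0.10820163  0.082     ] [ 0.65814878 -0.1619045   0.034     ] [ 0.61005288 -0.09555195  0.042     ]
[ 0.50949991 -0.16480113  0.125     ] [ 0.53383099 -0.17706617  0.125     ] -26.75218699171589
```

View pics/b.png

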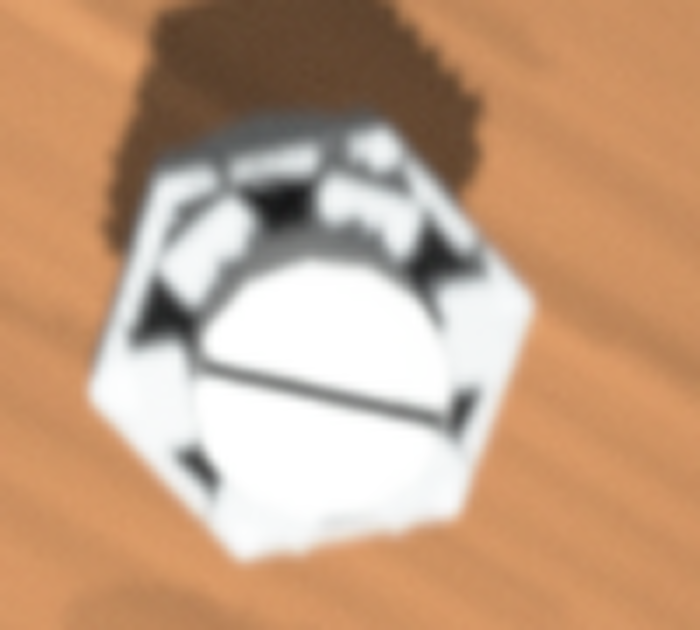

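Run:
```python
from h import *
import pickle
c=pickle.load(open('w1.pkl','rb'))
f=lambda u,v,z: ray(c,300+u/7-.43,150+v/7-.43,z)
k=np.array([f(*q,.101) for q in [(155,180),(385,125),(533,300),(458,520),(243,560),(90,390)]])
C=k.mean(0);d=k-C;print(C,np.linalg.norm(d,axis=1),(np.degrees(np.arctan2(d[:,1],d[:,0]))%60))
A=f(325,390,.125);s=f(205,367,.125)-f(445,420,.125);print(A,np.degrees(np.arctan2(s[1],s[0]))%180,np.linalg.norm(s))
ax=.5*(A+C)
K=ray(c,401,98,.082);L=ray(c,475.5,131.5,.034);P=ray(c,411,77,.042)
for q in(K,L,P): e=(q-ax)[:2];print(np.linalg.norm(e),np.degrees(np.arctan2(e[1],e[0])))
```

```text
[ 0.52048991 -0.16986749  0.101     ] [0.02703013 0.02737156 0.0266227  0.02763257 0.02703324 0.02653066] [54.32322428 54.2946684  54.10993762 52.35644466 54.9065323  52.3119127 ]
[ 0.5208326  -0.16964702  0.125     ] 148.8755597173403 0.027090969162269364
0.09169557816268742 41.548361691976204
0.13739206420479028 3.5277568555428185
0.1161778316080165 39.69656500095725
```

Run:
```python
from h import *
plan([(.590,-.1095,.20,41.2),(.590,-.1095,.078,41.2,3)])
```

```text
3 rows: 1,29,22.1,33.6,0,0,0.1779,1,32.5,16.6,33.6,0,0,0.1779,1,34.9,10.6,33.6,0,0,0.1779
3 rows: 1,0,0,40.7,0,0,-0,1,0,0,40.7,0,0,-0,1,0,0,40.7,0,0,-0
```

Call:
drive_tool --series '[1, 29, 22.1, 33.6, 0, 0, 0.1779, 1, 32.5, 16.6, 33.6, 0, 0, 0.1779, 1, 34.9, 10.6, 33.6, 0, 0, 0.1779, 1, 0, 0, 41, 0, 0, 0, 1, 0, 0, 41, 0, 0, 0, 1, 0, 0, 41, 0, 0, 0, 1, 0, 0, 0, 0, 0, 0, -1, 0, 0, 0, 0, 0, 0, -1, 0, 0, 0, 0, 0, 0, -1, 0, 0, 0, 0, 0, 0, -1, 0, 0, 0, 0, 0, 0, -1, 0, 0, 0, 0, 0, 0]' --force 50

```text
t: 3.82
eef_pos: [0.5922, -0.1077, 0.0789]
tool_rot: [0.001, 0.935, 0.354, 0.002]
contact_force: [0.4, -0.4, 7.4]
gripper_width: 0.266
```

Call:
drive_tool --series '[-1, 0, 0, 0, 0, 0, 0, -1, -0.3, 7.5, 0, 0, 0, 0.082]'

```text
t: 4.08
eef_pos: [0.5966, -0.1131, 0.0789]
tool_rot: [0.0, 0.949, 0.315, 0.002]
contact_force: [-0.3, -1.2, 6.2]
gripper_width: 0.261
```

Run:
```python
from h import *
p,r,o=tool();m=r.as_matrix();print(p,np.degrees(np.arctan2(m[1,0],m[0,0])),o['q'],o['contact_force'],o['torque'],o['gripper_width']*85)
```

```text
[ 0.59660085 -0.11311313  0.07888557] 36.72673585178468 [-0.33027802  0.64972273  0.5713427   1.88461458 -0.50139614  0.75003845
 -0.40664366] [-0.26596601 -1.15617565  6.24236875] [-0.19663961  0.02632873  0.36664107] 22.15184794294956
```

Call:
drive_tool --series '[-1, -0.3, 7.4, 0, 0, 0, 0.08, -1, -0.3, 7.4, 0, 0, 0, 0.08, -1, -0.3, 7.4, 0, 0, 0, 0.08, -1, -0.3, 7.4, 0, 0, 0, 0.08, -1, -0.3, 7.4, 0, 0, 0, 0.08, -1, -0.3, 7.4, 0, 0, 0, 0.08, -1, -0.3, 7.4, 0, 0, 0, 0.08, -1, 0, 0, 0, 0, 0, 0, -1, 0, 0, 0, 0, 0, 0]'

```text
t: 5.2
eef_pos: [0.6156, -0.1633, 0.079]
tool_rot: [0.002, 0.999, 0.041, 0.003]
contact_force: [4.1, -5.7, 2.3]
gripper_width: 0.263
```

Run:
```python
from h import *
import pickle
p,r,o=tool();m=r.as_matrix();print(p,np.degrees(np.arctan2(m[1,0],m[0,0])),np.degrees(np.arctan2(p[1]+.17,p[0]-.5205)),o['q'],o['contact_force'],o['torque'])
c=cam('wrist','w2.png'); pickle.dump(c,open('w2.pkl','wb'))
print(proj(c,[[.6576,-.1615,.034],[.52+.12,-.163,.042]]))
t=cam('top');pickle.dump(t,open('t2.pkl','wb'))
print(proj(t,[[.6576,-.1615,.034],[.52+.12,-.163,.042]]))
```

```text
[ 0.61556268 -0.1632528   0.07897309] 4.64906140333318 4.0598383137363605 [-0.33162921  0.73451203  0.71000942  1.8188563  -0.63435438  0.82313104
 -0.79263791] [ 4.08109946 -5.69748991  2.27490902] [-0.99290189 -0.79346219  0.22816494]
[[325.30635565 202.40391498]
 [325.58381687 247.38384873]]
[[387.4912831  195.17486593]
 [388.39654814 200.34704776]]
```

View pics/w2.png

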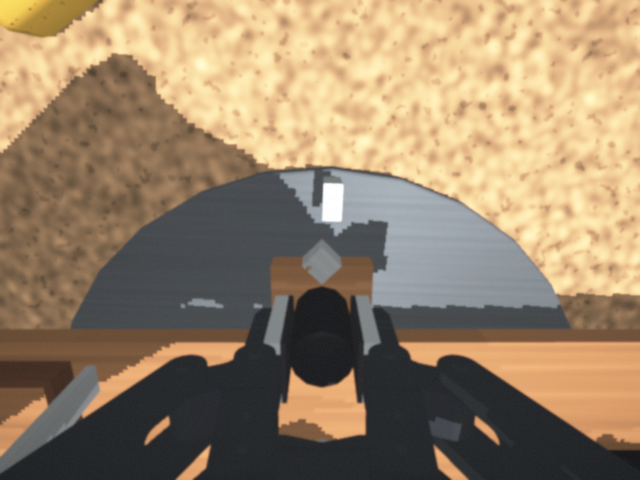

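The lug top is at (332.5,202) and the pointer tip at (321,241), so the deck is still slightly anticlockwise.

Run:
```python
from h import *
import pickle
c=pickle.load(open('w2.pkl','rb'))
for u,v,z in((332.5,202,.034),(321.5,240,.042),(321.5,240,.045)):
    q=ray(c,u,v,z);e=q[:2]-[.5205,-.17];print(q,np.linalg.norm(e),np.degrees(np.arctan2(e[1],e[0])))
```

```text
[ 0.6580237  -0.16455791  0.034     ] 0.13763133096234587 2.2661272063201148
[ 0.64311352 -0.16101514  0.042     ] 0.1229422711092786 4.191024301978532
[ 0.64403018 -0.16092912  0.045     ] 0.12386276894854403 4.199716773268768
```

Call:
drive_tool --series '[-1, 0, 1.7, 0, 0, 0, 0.018, -1, 0, 1.6, 0, 0, 0, 0.017, -1, 0, 0, 0, 0, 0, 0, -1, 0, 0, 0, 0, 0, 0]'

```text
t: 5.8
eef_pos: [0.6157, -0.1656, 0.0789]
tool_rot: [0.001, 1.0, 0.024, 0.002]
contact_force: [3.1, -3.3, 4.9]
gripper_width: 0.262
```

Run:
```python
from h import *
import pickle
p,r,o=tool();m=r.as_matrix();print(p,np.degrees(np.arctan2(m[1,0],m[0,0])),np.degrees(np.arctan2(p[1]+.17,p[0]-.5205)),o['contact_force'],o['torque'])
c=cam('wrist'); pickle.dump(c,open('w3.pkl','wb'));crop(c,270,170,390,290,5,'c.png')
```

```text
[ 0.61570529 -0.1655842   0.07893102] 2.6961155899600864 2.655582617993815 [ 3.10656461 -3.27527738  4.87102117] [-0.76233316 -0.68558904  0.43182381]
```

View pics/c.png

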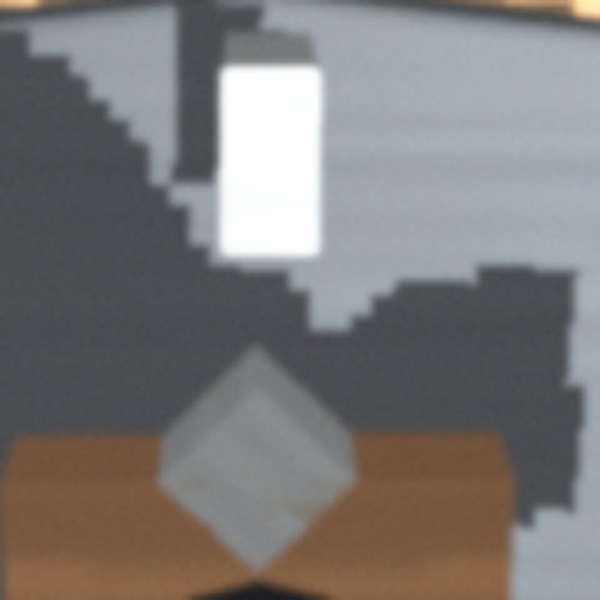

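Crop: lug top middle at (270,160), pointer tip at (256,350) in crop pixels, so the two are nearly in line.

Run:
```python
from h import *
import pickle
c=pickle.load(open('w3.pkl','rb'))
for n,u,v,z in(('lug',270,160,.034),('tip',256,345,.042),('tip',256.5,385,.048),('diaR',257,472,.045)):
    q=ray(c,270+u/5-.4,170+v/5-.4,z)
    for ax in ([.5205,-.17],[.5205,-.168]):
      e=q[:2]-ax;print(n,q,np.linalg.norm(e),np.degrees(np.arctan2(e[1],e[0])))
```

```text
lug [ 0.65809086 -0.16442761  0.034     ] 0.13770364959476686 2.319196425853275
lug [ 0.65809086 -0.16442761  0.034     ] 0.13763722439465162 1.4872868902544296
tip [ 0.64391961 -0.16388847  0.042     ] 0.12357083348315646 2.8348723281015658
tip [ 0.64391961 -0.16388847  0.042     ] 0.12348807547775403 1.9080110444992426
tip [ 0.64234903 -0.16399991  0.048     ] 0.12199667273940361 2.819080612542154
tip [ 0.64234903 -0.16399991  0.048     ] 0.12191467429402073 1.8802436397940367
diaR [ 0.63370208 -0.16445066  0.045     ] 0.11333802177938324 2.8064819050927965
diaR [ 0.63370208 -0.16445066  0.045     ] 0.11325771412648857 1.7958659453333472
```

Call:
drive_tool --series '[-1, 0, 1.1, 0, 0, 0, 0.009, -1, 0, 0, 0, 0, 0, 0, -1, 0, 0, 0, 0, 0, 0, 0.3, 0, 0, 0, 0, 0, 0, 0.3, 0, 0, 0, 0, 0, 0, 0.3, 0, 0, 0, 0, 0, 0, 0.3, 0, 0, -60, 0, 0, 0, 1, 0, 0, -60, 0, 0, 0, 1, 0, 0, -51, 0, 0, 0, 1, 0, 0, 0, 0, 0, 0]'

```text
t: 7.1
eef_pos: [0.6154, -0.1664, 0.2523]
tool_rot: [0.001, 1.0, 0.019, 0.004]
contact_force: [-0.5, -1.0, -0.2]
gripper_width: 1.0
```

Run:
```python
from h import *
import pickle
p,r,o=tool();m=r.as_matrix();print(p,np.degrees(np.arctan2(m[1,0],m[0,0])),o['q'],o['contact_force'],o['torque'])
c=cam('wrist'); pickle.dump(c,open('w4.pkl','wb'));crop(c,240,220,400,380,4,'d.png')
print(proj(c,[[.658,-.1644,.034],[.612,-.165,.082]]))
plan([(.5205,-.17,.25,2),(.5205,-.17,.25,90),(.5205,-.17,.25,173.7),(.5205,-.17,.099,173.7,4)])
```

```text
[ 0.61539989 -0.16639881  0.25231052] 2.121302784348966 [-0.44670433  0.54768949  0.89033726  1.69876803 -0.46938138  1.11553821
 -0.95212681] [-0.54185797 -1.00930896 -0.17839184] [ 4.33703330e-02 -5.25208219e-06  1.82510852e-04]
[[321.09129972 160.75173629]
 [319.61873212 227.98330548]]
2 rows: 1,-46.9,0.6,-0.2,0,0,0.0013,1,-46.9,0.6,-0.2,0,0,0.0013
9 rows: 1,0,0,-0,0,0,-0.1707,1,0,0,-0,0,0,-0.1707,1,0,0,-0,0,0,-0.1707,1,0,0,-0,0,0,-0.1707,1,0,0,-0,0,0,-0.1707,1,0,0,-0,0,0,-0.1707,1,0,0,-0,0,0,-0.1707,1,0,0,-0,0,0,-0.1707,1,0,0,-0,0,0,-0.1707
9 rows: 1,0,0,-0,0,0,-0.1623,1,0,0,-0,0,0,-0.1623,1,0,0,-0,0,0,-0.1623,1,0,0,-0,0,0,-0.1623,1,0,0,-0,0,0,-0.1623,1,0,0,-0,0,0,-0.1623,1,0,0,-0,0,0,-0.1623,1,0,0,-0,0,0,-0.1623,1,0,0,-0,0,0,-0.1623
4 rows: 1,0,0,37.8,0,0,-0,1,0,0,37.8,0,0,-0,1,0,0,37.8,0,0,-0,1,0,0,37.8,0,0,-0
```

View pics/d.png

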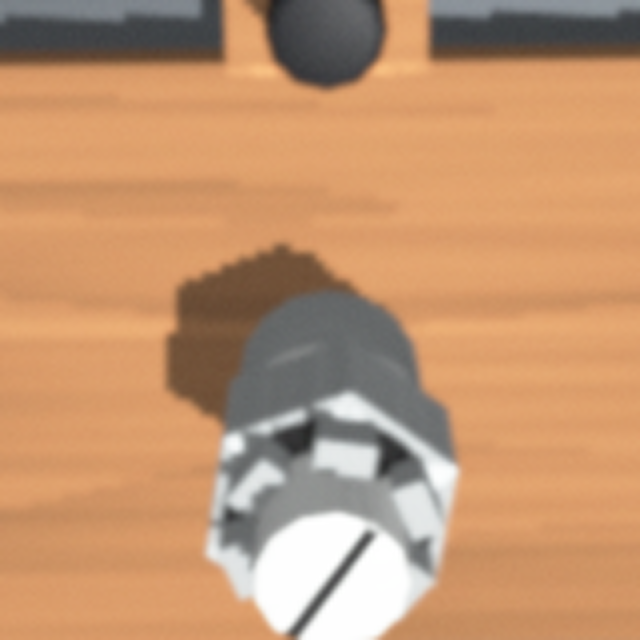

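The crop missed the pointer but shows the nut and the saw cut clearly. The deck moved with the knob by the measured 0.8 mm. On to the nut.

Call:
drive_tool --series '[1, -46.9, 0.6, 0, 0, 0, 0.0013, 1, -46.9, 0.6, 0, 0, 0, 0, 1, 0, 0, 0, 0, 0, -0.17, 1, 0, 0, 0, 0, 0, -0.17, 1, 0, 0, 0, 0, 0, -0.17, 1, 0, 0, 0, 0, 0, -0.17, 1, 0, 0, 0, 0, 0, -0.17, 1, 0, 0, 0, 0, 0, -0.17, 1, 0, 0, 0, 0, 0, -0.17, 1, 0, 0, 0, 0, 0, -0.17, 1, 0, 0, 0, 0, 0, -0.17]'

```text
t: 8.52
eef_pos: [0.5188, -0.1692, 0.2463]
tool_rot: [-0.001, 0.707, 0.708, -0.001]
contact_force: [-0.7, 0.0, -0.4]
gripper_width: 1.003
```

Call:
drive_tool --series '[1, 0, 0, 0, 0, 0, -0.17, 1, 0, 0, 0, 0, 0, -0.17, 1, 0, 0, 0, 0, 0, -0.17, 1, 0, 0, 0, 0, 0, -0.17, 1, 0, 0, 0, 0, 0, -0.17, 1, 0, 0, 0, 0, 0, -0.17, 1, 0, 0, 0, 0, 0, -0.17, 1, 0, 0, 0, 0, 0, -0.17, 1, 0, 0, 0, 0, 0, -0.1, 1, 0, 0, 0, 0, 0, 0]'

```text
t: 9.78
eef_pos: [0.519, -0.1694, 0.2465]
tool_rot: [-0.002, 0.058, 0.998, 0.0]
contact_force: [0.0, -0.1, -0.0]
gripper_width: 1.002
```

Run:
```python
from h import *
p,r,o=tool();m=r.as_matrix();print(p,np.degrees(np.arctan2(m[1,0],m[0,0])),o['q'],o['contact_force'],o['torque'])
plan([(.5205,-.17,.15,173.7),(.5205,-.17,.099,173.7,3)])
```

```text
[ 0.51896132 -0.1693681   0.246508  ] 173.34492328548947 [-0.05644507  0.27798052  0.31253192  1.88862199 -0.10113716  0.99328749
  1.75506826] [ 0.02695577 -0.11408265 -0.03217361] [-0.02496312  0.0349953   0.02634806]
2 rows: 1,-0.8,-0.2,48.3,0,0,-0.0031,1,-0.8,-0.2,48.3,0,0,-0.0031
3 rows: 1,0,0,17,0,0,-0,1,0,0,17,0,0,-0,1,0,0,17,0,0,-0
```

Call:
drive_tool --series '[1, -0.8, -0.2, 48.3, 0, 0, -0.003, 1, -0.8, -0.2, 48.3, 0, 0, -0.003, 1, 0, 0, 17, 0, 0, 0, 1, 0, 0, 17, 0, 0, 0, 1, 0, 0, 17, 0, 0, 0, 1, 0, 0, 0, 0, 0, 0, -1, 0, 0, 0, 0, 0, 0, -1, 0, 0, 0, 0, 0, 0, -1, 0, 0, 0, 0, 0, 0, -1, 0, 0, 0, 0, 0, 0, -1, 0, 0, 0, 0, 0, 0]' --force 90

```text
t: 11.15
eef_pos: [0.522, -0.1711, 0.1019]
tool_rot: [0.001, 0.055, 0.998, -0.0]
contact_force: [-1.6, -0.8, 7.5]
gripper_width: 0.511
```

```bash
cat > s.py <<'E'
from h import *
p,r,o=tool();m=r.as_matrix();print(p.round(4),'psi',np.degrees(np.arctan2(m[1,0],m[0,0])).round(2),'q7',o['q'].round(2),'F',o['contact_force'].round(1),'T',o['torque'].round(3),o['gripper_width']*85,o['t'])
E
python3 s.py
```

```text
[ 0.522  -0.1711  0.1019] psi 173.68 q7 [-0.    0.48  0.26  2.   -0.19  0.69  1.84] F [-1.6 -0.8  7.5] T [-0.099  0.399 -0.081] 43.401133779744356 11.15
```

Call:
drive_tool --series '[-1, 0, 0, 0.1, 0, 0, 0.15, -1, 0, 0, 0.1, 0, 0, 0.15, -1, 0, 0, 0.1, 0, 0, 0.15, -1, 0, 0, 0.1, 0, 0, 0.15, -1, 0, 0, 0.1, 0, 0, 0.15, -1, 0, 0, 0.1, 0, 0, 0.15, -1, 0, 0, 0.1, 0, 0, 0.15]'

```text
t: 12.02
eef_pos: [0.5208, -0.1728, 0.1011]
tool_rot: [0.001, 0.55, 0.835, -0.001]
contact_force: [-5.5, -5.1, 9.7]
gripper_width: 0.52
```

```bash
python3 s.py
```

```text
[ 0.5208 -0.1728  0.1011] psi 113.21 q7 [-0.21  0.52  0.54  2.01 -0.4   0.71  0.99] F [-5.5 -5.1  9.7] T [-1.054  1.318  0.199] 44.19548583643564 12.025
```

Call:
drive_tool --series '[-1, 0, 0, 0.1, 0, 0, 0.15, -1, 0, 0, 0.1, 0, 0, 0.15, -1, 0, 0, 0.1, 0, 0, 0.15, -1, 0, 0, 0.1, 0, 0, 0.15, -1, 0, 0, 0.1, 0, 0, 0.15, -1, 0, 0, 0.1, 0, 0, 0.15, -1, 0, 0, 0.1, 0, 0, 0.15]'

```text
t: 12.9
eef_pos: [0.5188, -0.1726, 0.1003]
tool_rot: [-0.0, 0.895, 0.446, -0.001]
contact_force: [-12.6, -3.0, 15.9]
gripper_width: 0.517
```

```bash
python3 s.py
```

```text
[ 0.5188 -0.1726  0.1003] psi 53.01 q7 [-0.4   0.62  0.82  2.03 -0.64  0.78  0.16] F [-12.6  -3.   15.9] T [-0.654  2.559  0.199] 43.9192850674279 12.9
```

Call:
drive_tool --series '[-1, 0, 0, 0.1, 0, 0, 0.15, -1, 0, 0, 0.1, 0, 0, 0.15, -1, 0, 0, 0.1, 0, 0, 0.15, -1, 0, 0, 0.1, 0, 0, 0.15]'

```text
t: 13.4
eef_pos: [0.5181, -0.1717, 0.0999]
tool_rot: [-0.001, 0.987, 0.162, -0.002]
contact_force: [-13.8, 0.9, 19.8]
gripper_width: 0.516
```

```bash
python3 s.py
```

```text
[ 0.5181 -0.1717  0.0999] psi 18.65 q7 [-0.49  0.69  0.97  2.03 -0.78  0.84 -0.31] F [-13.8   0.9  19.8] T [0.114 3.019 0.204] 43.89465352006898 13.4
```

Call:
drive_tool --series '[-1, 0.5, 0, 0, 0, 0, 0.1, -1, 0.5, 0, 0, 0, 0, 0.1]'

```text
t: 13.65
eef_pos: [0.5181, -0.1713, 0.0997]
tool_rot: [-0.001, 0.998, 0.063, -0.003]
contact_force: [-16.8, 1.2, 21.5]
gripper_width: 0.513
```

```bash
python3 s.py
```

```text
[ 0.5181 -0.1713  0.0997] psi 7.27 q7 [-0.52  0.73  1.01  2.03 -0.83  0.87 -0.47] F [-16.8   1.2  21.5] T [0.17  3.686 0.152] 43.60474160549111 13.65
```

Call:
drive_tool --series '[-1, 0, 0, 0, 0, 0, 0.1, -1, 0, 0, 0, 0, 0, 0.1]'

```text
t: 13.9
eef_pos: [0.5181, -0.1709, 0.0996]
tool_rot: [-0.001, 0.999, -0.037, -0.003]
contact_force: [-15.4, 3.0, 19.7]
gripper_width: 0.519
```

```bash
python3 s.py
```

```text
[ 0.5181 -0.1709  0.0996] psi -4.18 q7 [-0.54  0.76  1.06  2.03 -0.87  0.9  -0.63] F [-15.4   3.   19.7] T [0.471 3.515 0.18 ] 44.11649364003602 13.9
```

Call:
drive_tool --series '[-1, 0, 0, 0, 0, 0, 0.1, -1, 0, 0, 0, 0, 0, 0.1]'

```text
t: 14.15
eef_pos: [0.5181, -0.1705, 0.0995]
tool_rot: [-0.001, 0.991, -0.136, -0.003]
contact_force: [-15.4, 3.8, 19.0]
gripper_width: 0.517
```

```bash
python3 s.py
```

```text
[ 0.5181 -0.1705  0.0995] psi -15.63 q7 [-0.56  0.79  1.1   2.03 -0.91  0.93 -0.8 ] F [-15.4   3.8  19. ] T [0.596 3.393 0.214] 43.91193369203276 14.15
```

Call:
drive_tool --series '[-1, 0, 0, 0, 0, 0, 0.1, -1, 0, 0, 0, 0, 0, 0.1, -1, 0, 0, 0, 0, 0, 0.1]'

```text
t: 14.52
eef_pos: [0.5184, -0.1699, 0.0994]
tool_rot: [-0.001, 0.959, -0.282, -0.004]
contact_force: [-15.0, 4.3, 18.4]
gripper_width: 0.522
```

```bash
python3 s.py
```

```text
[ 0.5184 -0.1699  0.0994] psi -32.75 q7 [-0.59  0.84  1.16  2.03 -0.97  0.98 -1.04] F [-15.    4.3  18.4] T [0.894 3.289 0.466] 44.34463030939 14.525
```

Call:
drive_tool --series '[-1, 0, 0, 0, 0, 0, 0.1, -1, 0, 0, 0, 0, 0, 0.1, -1, 0, 0, 0, 0, 0, 0.1]'

```text
t: 14.9
eef_pos: [0.5188, -0.1694, 0.0994]
tool_rot: [-0.001, 0.907, -0.422, -0.004]
contact_force: [-14.5, 5.4, 17.8]
gripper_width: 0.517
```

```bash
python3 s.py
```

```text
[ 0.5188 -0.1694  0.0994] psi -49.91 q7 [-0.61  0.89  1.22  2.04 -1.02  1.03 -1.3 ] F [-14.5   5.4  17.8] T [1.114 3.084 0.535] 43.981153631914076 14.9
```

Call:
drive_tool --series '[-1, 0, 0, 0, 0, 0, 0.1, -1, 0, 0, 0, 0, 0, 0.092, -1, 0, 0, 0, 0, 0, 0]'

```text
t: 15.28
eef_pos: [0.5191, -0.1692, 0.0994]
tool_rot: [-0.0, 0.863, -0.506, -0.004]
contact_force: [-13.0, 6.2, 18.1]
gripper_width: 0.519
```

```bash
python3 s.py
```

```text
[ 0.5191 -0.1692  0.0994] psi -60.78 q7 [-0.62  0.92  1.25  2.04 -1.05  1.06 -1.46] F [-13.    6.2  18.1] T [1.409 2.922 0.263] 44.09087998787953 15.275
```

Call:
drive_tool --series '[0.4, 0, 0, 0, 0, 0, 0, 0.4, 0, 0, 0, 0, 0, 0, 1, 0, 0, 0, 0, 0, 0, 1, 0, 0, 0, 0, 0, 0, 1, 0, 0, 0, 0, 0, 0, 1, 0, 0, -40, 0, 0, 0, 1, 0, 0, -55, 0, 0, 0, 1, 0, 0, -55, 0, 0, 0, 1, 0, 0, -10, 0, 0, 0, 1, 0, 0, 0, 0, 0, 0]'

```text
t: 16.52
eef_pos: [0.5226, -0.1699, 0.2588]
tool_rot: [-0.001, 0.863, -0.505, 0.0]
contact_force: [0.5, 0.0, -1.2]
gripper_width: 0.999
```

```bash
python3 s.py
python3 - <<'E'
from h import *
plan([(.46,-.19,.31,30),(.455,-.18,.31,60)])
E
```

```text
[ 0.5226 -0.1699  0.2588] psi -60.7 q7 [-0.74  0.7   1.43  1.9  -0.75  1.23 -1.68] F [ 0.5  0.  -1.2] T [0.022 0.01  0.029] 84.88807663140625 16.525
9 rows: 1,-1.5,7.2,-5.7,0,0,-0.1759,1,-2.7,6.8,-5.7,0,0,-0.1759,1,-3.8,6.2,-5.7,0,0,-0.1759,1,-4.9,5.5,-5.7,0,0,-0.1759,1,-5.7,4.5,-5.7,0,0,-0.1759,1,-6.4,3.4,-5.7,0,0,-0.1759,1,-6.9,2.3,-5.7,0,0,-0.1759,1,-7.2,1,-5.7,0,0,-0.1759,1,-7.3,-0.3,-5.7,0,0,-0.1759
3 rows: 1,0.2,-3.7,-0,0,0,-0.1745,1,0.9,-3.6,-0,0,0,-0.1745,1,1.5,-3.4,-0,0,0,-0.1745
```

Call:
drive_tool --series '[1, 0, 0, 0, 0, 0, -0.176, 1, 0, 0, 0, 0, 0, -0.176, 1, 0, 0, 0, 0, 0, -0.176, 1, 0, 0, 0, 0, 0, -0.176, 1, 0, 0, 0, 0, 0, -0.176, 1, 0, 0, -5, 0, 0, -0.176, 1, -7, 2, -5, 0, 0, -0.176, 1, -7, 1, -15, 0, 0, -0.176, 1, -7, 0, -15, 0, 0, -0.176, 1, 0, 0, -10, 0, 0, -0.176, 1, 0, 0, 0, 0, 0, -0.176, 1, 0, 0, 0, 0, 0, -0.176]'

```text
t: 18.02
eef_pos: [0.5013, -0.1757, 0.3068]
tool_rot: [-0.001, 0.863, 0.505, -0.001]
contact_force: [0.6, 0.2, -0.9]
gripper_width: 0.997
```

```bash
python3 s.py
python3 - <<'E'
from h import *
import pickle
c=cam('wrist'); pickle.dump(c,open('w5.pkl','wb'))
P=proj(c,[[.5205,-.17,.115],[.65,-.165,.04]]);print(P)
def cr(q,h,s): u,v=np.round(q).astype(int); u=max(h,min(639-h,u)); v=max(h,min(479-h,v)); print('origin',u-h,v-h,'scale',s); return cv2.resize(c['pixels'][v-h:v+h,u-h:u+h],None,fx=s,fy=s,interpolation=cv2.INTER_CUBIC)
cv2.imwrite('pics/e.png',np.hstack([cr(P[0],40,5),cr(P[1],40,5)]))
E
```

```text
[ 0.5013 -0.1757  0.3068] psi 60.66 q7 [-0.58  0.27  0.98  1.88 -0.25  1.13 -0.02] F [ 0.6  0.2 -0.9] T [ 0.029 -0.024  0.062] 84.74695598680033 18.025
[[339.35535358 197.88003556]
 [455.7403947  110.36071646]]
origin 299 158 scale 5
origin 416 70 scale 5
```

View pics/e.png

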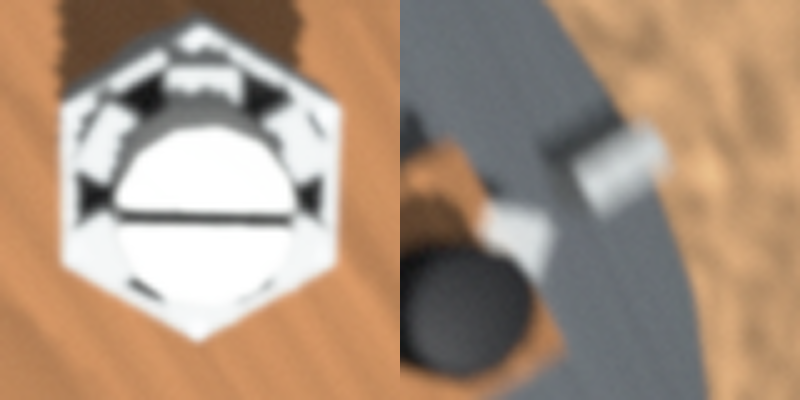

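The crop shows left and right slots level at (92,195) and (312,195), the saw cut from (115,215) to (290,220), the pointer tip at about (553,233) and the lug top at about (620,172).

Run:
```python
from h import *
import pickle
c=pickle.load(open('w5.pkl','rb'))
f=lambda u,v,z: ray(c,299+u/5-.4,158+v/5-.4,z)
k=np.array([f(*q,.099) for q in [(198,20),(340,105),(340,265),(198,340),(60,265),(60,105)]])
C=k.mean(0);d=k-C;print(C,np.linalg.norm(d,axis=1),(np.degrees(np.arctan2(d[:,1],d[:,0]))%60),'flat',(np.degrees(np.arctan2(d[:,1],d[:,0]))%60).mean()-30)
s=f(115,215,.125)-f(290,220,.125);print(f(203,215,.125),np.degrees(np.arctan2(s[1],s[0]))%60)
s=f(92,195,.109)-f(312,195,.109);print('slots',np.degrees(np.arctan2(s[1],s[0]))%60)
for n,u,v,z in(('lug',153+67,172,.034),('tip',152,233,.045),('knob',67,310,.082)):
    q=ray(c,416+u/5-.4,70+v/5-.4,z)
    e=q[:2]-C[:2];print(n,q,np.linalg.norm(e),np.degrees(np.arctan2(e[1],e[0])))
```

```text
[ 0.52017718 -0.17033752  0.099     ] [0.02746645 0.02687434 0.02778117 0.02699435 0.02730249 0.0269724 ] [1.86956811 0.90194739 1.08010125 0.9410541  0.96257136 0.65536307] flat -28.931565786036135
[ 0.51998069 -0.16987784  0.125     ] 29.066368484898618
slots 30.727260541279577
lug [ 0.65715369 -0.16239864  0.034     ] 0.13720638506375923 3.3170334774894243
tip [ 0.63868731 -0.16460059  0.045     ] 0.11864890821627035 2.7714540081051737
knob [ 0.61157375 -0.16359176  0.082     ] 0.0916451822329908 4.221207026739055
```

The nut is tight but its slot is about 2° short of the hole. I'll regrip at the present heading and take it that bit further.

Run:
```python
from h import *
plan([(.520,-.170,.16,60.9),(.520,-.170,.099,60.9,3)])
```

```text
3 rows: 1,4.7,4.5,49,0,0,0.0008,1,4.7,4.5,49,0,0,0.0008,1,4.7,4.5,49,0,0,0.0008
3 rows: 1,0,0,20.3,0,0,-0,1,0,0,20.3,0,0,-0,1,0,0,20.3,0,0,-0
```

Call:
drive_tool --series '[1, 4.7, 4.5, 49, 0, 0, 0, 1, 4.7, 4.5, 49, 0, 0, 0, 1, 4.7, 4.5, 49, 0, 0, 0, 1, 0, 0, 20.3, 0, 0, 0, 1, 0, 0, 20.3, 0, 0, 0, 1, 0, 0, 20.3, 0, 0, 0, 1, 0, 0, 0, 0, 0, 0, -1, 0, 0, 0, 0, 0, 0, -1, 0, 0, 0, 0, 0, 0, -1, 0, 0, 0, 0, 0, 0, -1, 0, 0, 0, 0, 0, 0, -1, 0, 0, 0, 0, 0, 0]' --force 110

```text
t: 19.58
eef_pos: [0.5203, -0.1706, 0.1022]
tool_rot: [-0.001, 0.865, 0.502, 0.0]
contact_force: [-6.1, 3.5, 14.7]
gripper_width: 0.51
```

```bash
python3 s.py
```

```text
[ 0.5203 -0.1706  0.1022] psi 60.26 q7 [-0.35  0.58  0.74  2.02 -0.57  0.76  0.22] F [-6.1  3.5 14.7] T [ 0.83   1.427 -0.061] 43.336855173380094 19.575
```

Call:
drive_tool --series '[-1, 0, 0, 0, 0, 0, 0.03, -1, 0, 0, 0, 0, 0, 0.03, -1, 0, 0, 0, 0, 0, 0]'

```text
t: 19.95
eef_pos: [0.5203, -0.1706, 0.1022]
tool_rot: [-0.001, 0.879, 0.477, 0.0]
contact_force: [-6.2, 2.9, 15.1]
gripper_width: 0.51
```

```bash
python3 s.py
```

```text
[ 0.5203 -0.1706  0.1022] psi 56.92 q7 [-0.36  0.59  0.75  2.02 -0.58  0.76  0.17] F [-6.2  2.9 15.1] T [0.657 1.444 0.499] 43.3817753063878 19.95
```

Call:
drive_tool --series '[-1, 0, 0, 0, 0, 0, 0.02, -1, 0, 0, 0, 0, 0, 0]'

```text
t: 20.2
eef_pos: [0.5203, -0.1707, 0.1022]
tool_rot: [-0.001, 0.884, 0.468, 0.0]
contact_force: [-6.7, 3.5, 13.9]
gripper_width: 0.512
```

```bash
python3 s.py
```

```text
[ 0.5203 -0.1707  0.1022] psi 55.78 q7 [-0.36  0.59  0.76  2.02 -0.59  0.76  0.16] F [-6.7  3.5 13.9] T [0.698 1.418 0.565] 43.48673892797662 20.2
```

Call:
drive_tool --series '[0.4, 0, 0, 0, 0, 0, 0, 0.4, 0, 0, 0, 0, 0, 0, 1, 0, 0, 0, 0, 0, 0, 1, 0, 0, 0, 0, 0, 0, 1, 0, 0, -40, 0, 0, 0, 1, 0, 0, -55, 0, 0, 0, 1, 0, 0, -55, 0, 0, 0, 1, -10, 0, -52, 0, 0, 0, 1, 0, 0, 0, 0, 0, 0]'

```text
t: 21.32
eef_pos: [0.5166, -0.1814, 0.3066]
tool_rot: [0.002, 0.885, 0.466, 0.003]
contact_force: [0.3, -0.5, -1.2]
gripper_width: 0.998
```

```bash
python3 s.py
python3 - <<'E'
from h import *
import pickle
c=cam('wrist'); pickle.dump(c,open('w6.pkl','wb'))
P=proj(c,[[.5205,-.17,.115],[.645,-.165,.04]]);print(P)
def cr(q,h,s): u,v=np.round(q).astype(int); u=max(h,min(639-h,u)); v=max(h,min(479-h,v)); print('origin',u-h,v-h,'scale',s); return cv2.resize(c['pixels'][v-h:v+h,u-h:u+h],None,fx=s,fy=s,interpolation=cv2.INTER_CUBIC)
cv2.imwrite('pics/f.png',np.hstack([cr(P[0],40,5),cr(P[1],40,5)]))
E
```

```text
[ 0.5166 -0.1814  0.3066] psi 55.61 q7 [-0.58  0.32  1.02  1.85 -0.3   1.13 -0.06] F [ 0.3 -0.5 -1.2] T [ 0.079 -0.004 -0.046] 84.82469062112553 21.325
[[315.71313317 202.35190917]
 [423.16208239 107.34569258]]
origin 276 162 scale 5
origin 383 67 scale 5
```

View pics/f.png

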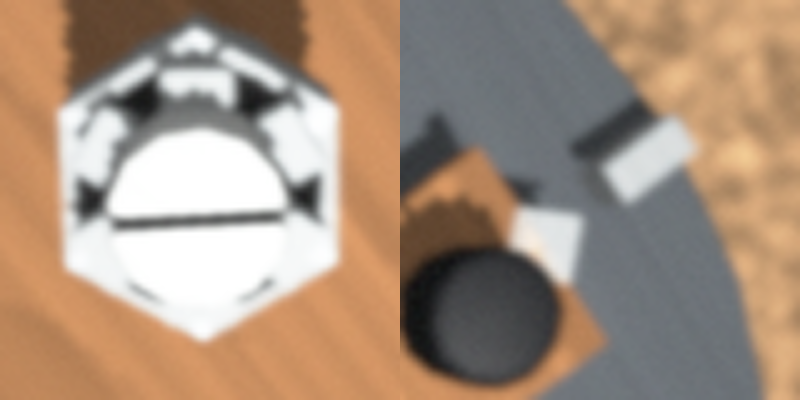

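Run:
```python
from h import *
import pickle
c=pickle.load(open('w6.pkl','rb'))
f=lambda u,v,z: ray(c,276+u/5-.4,162+v/5-.4,z)
k=np.array([f(*q,.099) for q in [(195,18),(340,103),(338,267),(205,340),(67,268),(58,105)]])
C=k.mean(0);d=k-C;a=np.degrees(np.arctan2(d[:,1],d[:,0]))%60;a[a>45]-=60;print(C,a,'flat',a.mean()+30)
s=f(113,223,.125)-f(283,216,.125);print(np.degrees(np.arctan2(s[1],s[0]))%60)
s=f(92,200,.109)-f(307,197,.109);print('slots',np.degrees(np.arctan2(s[1],s[0]))%60)
for n,u,v,z in(('lug',248,163,.034),('tip',183,216,.045),('knob',90,315,.082)):
    q=ray(c,383+u/5-.4,67+v/5-.4,z)
    e=q[:2]-C[:2];print(n,q,np.linalg.norm(e),np.degrees(np.arctan2(e[1],e[0])))
# trays in top view from first
t=cam('top'); pickle.dump(t,open('t3.pkl','wb'))
im=t['pixels'][150:310,195:335]; cv2.imwrite('pics/g.png',cv2.resize(im,None,fx=5,fy=5,interpolation=cv2.INTER_CUBIC)[:, :700])
```

```text
[ 0.52029863 -0.17007608  0.099     ] [-2.7365864  -3.53229343 -5.51051724 -3.00719681 -2.43701705 -4.26581604] flat 26.418428840714903
27.95510043648997
slots 26.368714404625962
lug [ 0.65700981 -0.16422208  0.034     ] 0.1368364523862465 2.4519208722029817
tip [ 0.63979938 -0.16419288  0.045     ] 0.11964548314308594 2.818482972790275
knob [ 0.61103277 -0.16462082  0.082     ] 0.09089798584469581 3.4406882170213016
```

The nut's slot is now within about 2° of the hole, and the deck is within about 0.5° of its mark. Now the trays.

View pics/g.png

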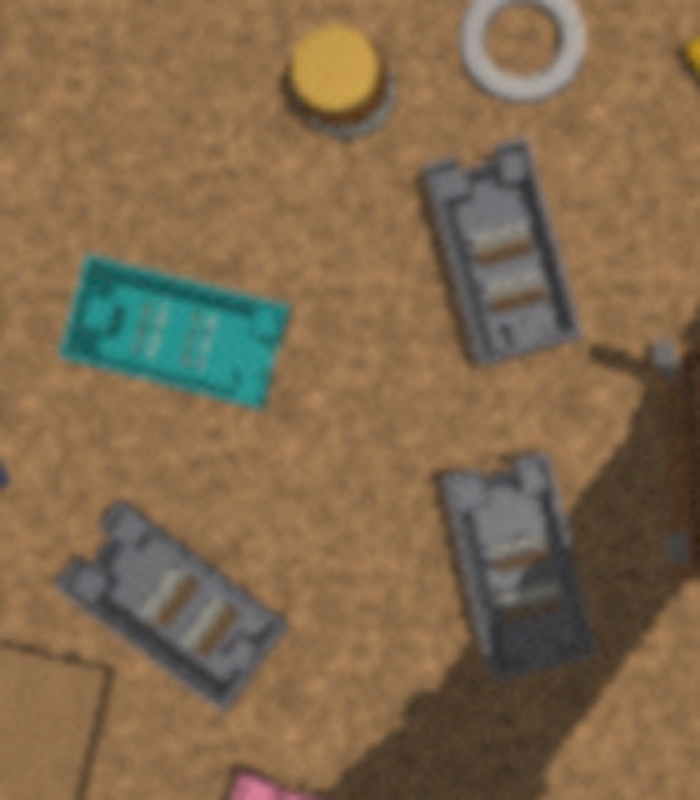

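Upper right tray A has its front (scooped end with two corner ledges) at the top, at crop (470,160). Tray B is lower right, with its front at crop (495,470). Tray C is lower left, with its front at crop (90,540). The turquoise and pink ones are look-alikes. Next I'll measure the trays by colour mask, look for a fourth, and measure the cradle.

```bash
cat >> h.py <<'E'
def trays(c,show=True,zr=.06,amin=200):
    """grey-blue components -> rim rectangle in world (z=zr)"""
    im=c['pixels'].astype(int); mx=im.max(2); mn=im.min(2)
    m=((mx-mn<28)&(im[...,0]>=im[...,2]-6)&(mx>28)&(mx<175)).astype(np.uint8)
    m=cv2.morphologyEx(m,cv2.MORPH_CLOSE,np.ones((5,5)));m=cv2.morphologyEx(m,cv2.MORPH_OPEN,np.ones((3,3)))
    out=[]
    for k in cv2.findContours(m,cv2.RETR_EXTERNAL,cv2.CHAIN_APPROX_NONE)[0]:
        if cv2.contourArea(k)<amin: continue
        w=np.array([ray(c,*q,zr)[:2] for q in k[:,0]],np.float32)
        (x,y),(a,b),th=cv2.minAreaRect(w*1000)
        if a<b: a,b,th=b,a,th+90
        if 100<a<175 and 50<b<110: out.append((x/1000,y/1000,a,b,th%180)); 
        if show and 100<a<175 and 50<b<110: print('tray? xy %.4f %.4f size %.0f x %.0f heading %.1f mod180'%out[-1], 'px',k[:,0].mean(0).round(), 'col',im[int(k[:,0,1].mean()),int(k[:,0,0].mean())])
    return out
E
python3 - <<'E'
from h import *
import pickle
for n in('top0','t3'): print(n);trays(pickle.load(open(n+'.pkl','rb')))
t=pickle.load(open('t3.pkl','rb'))
for F,q in (('A',[(422,170),(525,142),(578,335),(478,362)]),('B',[(442,475),(548,452),(592,655),(495,678)]),('C',[(118,502),(285,625),(228,705),(60,580)])):
    print(F,np.mean([ray(t,195+u/5-.4,150+v/5-.4,.06) for u,v in q],0))
E
```

```text
top0
tray? xy 0.4250 0.3363 size 126 x 63 heading 52.9 mod180 px [230. 271.] col [ 66  81 101]
tray? xy 0.4470 0.1222 size 125 x 62 heading 12.6 mod180 px [298. 262.] col [ 65  81 100]
tray? xy 0.6422 0.1302 size 125 x 62 heading 15.0 mod180 px [295. 200.] col [ 61  80 100]
t3
tray? xy 0.4095 -0.1075 size 114 x 62 heading 89.4 mod180 px [374. 271.] col [95 94 89]
tray? xy 0.4248 0.3365 size 127 x 63 heading 52.7 mod180 px [229. 270.] col [ 84 102 115]
tray? xy 0.4463 0.1212 size 126 x 65 heading 12.1 mod180 px [298. 263.] col [63 79 97]
tray? xy 0.6422 0.1302 size 126 x 62 heading 14.9 mod180 px [295. 200.] col [ 89 106 118]
A [0.6421963  0.13083875 0.06      ]
B [0.44724789 0.12090047 0.06      ]
C [0.42595855 0.33587808 0.06      ]
```

Three grey trays only, and the mask measures them well. Next I'll look at the cradle from above on the way.

Run:
```python
from h import *
plan([(.50,-.02,.31,120),(.50,-.02,.31,182.6)])
```

```text
7 rows: 1,17.6,-14.6,-1,0,0,-0.1603,1,19.7,-11.6,-1,0,0,-0.1603,1,21.3,-8.3,-1,0,0,-0.1603,1,22.3,-4.8,-1,0,0,-0.1603,1,22.8,-1.2,-1,0,0,-0.1603,1,22.7,2.5,-1,0,0,-0.1603,1,22,6.1,-1,0,0,-0.1603
7 rows: 1,0,0,-0,0,0,-0.1561,1,0,0,-0,0,0,-0.1561,1,0,0,-0,0,0,-0.1561,1,0,0,-0,0,0,-0.1561,1,0,0,-0,0,0,-0.1561,1,0,0,-0,0,0,-0.1561,1,0,0,-0,0,0,-0.1561
```

Call:
drive_tool --series '[1, 17.6, -14.6, -1, 0, 0, -0.16, 1, 19.7, -11.6, -1, 0, 0, -0.16, 1, 21.3, -8.3, -1, 0, 0, -0.16, 1, 22.3, -4.8, -1, 0, 0, -0.16, 1, 22.8, -1.2, -1, 0, 0, -0.16, 1, 22.7, 2.5, -1, 0, 0, -0.16, 1, 22, 6.1, -1, 0, 0, -0.16]'

```text
t: 22.3
eef_pos: [0.4993, -0.019, 0.3081]
tool_rot: [-0.001, 0.498, 0.867, -0.001]
contact_force: [0.1, 0.2, 0.3]
gripper_width: 0.998
```

Call:
drive_tool --series '[1, 0, 0, 0, 0, 0, -0.156, 1, 0, 0, 0, 0, 0, -0.156, 1, 0, 0, 0, 0, 0, -0.156, 1, 0, 0, 0, 0, 0, -0.156, 1, 0, 0, 0, 0, 0, -0.156, 1, 0, 0, 0, 0, 0, -0.156, 1, 0, 0, 0, 0, 0, -0.156, 1, 0, 0, 0, 0, 0, 0]'

```text
t: 23.3
eef_pos: [0.4996, -0.02, 0.3082]
tool_rot: [-0.001, -0.021, 1.0, -0.0]
contact_force: [-0.3, 0.9, -0.4]
gripper_width: 1.001
```

```bash
python3 s.py
python3 - <<'E'
from h import *
import pickle
c=cam('wrist','w7.png'); pickle.dump(c,open('w7.pkl','wb'))
print(proj(c,[[.5135,-.02,.042],[.5135+.0615,-.02+.03,.056]]))
trays(c)
E
```

```text
[ 0.4996 -0.02    0.3082] psi -177.63 q7 [-0.64  0.14  0.62  1.93 -0.09  1.11  1.63] F [-0.3  0.9 -0.4] T [-0.018 -0.006 -0.008] 85.06596120577657 23.3
[[320.82312657 211.04558594]
 [347.75736748 274.34617465]]
tray? xy 0.4476 0.1160 size 130 x 74 heading 12.2 mod180 px [473. 148.] col [ 63  83 103]
```

View pics/w7.png

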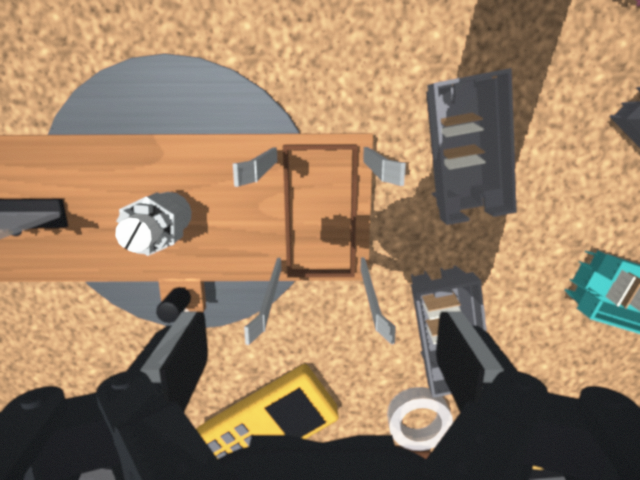

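The rail's inner corners are about (292,152), (350,150), (350,270) and (292,270). Their centre (320.5,211) matches the predicted seat projection (320.8,211), so the seat is at (0.5135,−0.020) with heading 2.5°. On to tray B.

Run:
```python
from h import *
plan([(.4465,.121,.28,192.6)])
```

```text
3 rows: 1,15.9,47.7,9.5,0,0,-0.0601,1,13,48.5,9.5,0,0,-0.0601,1,10,49.2,9.5,0,0,-0.0601
```

Call:
drive_tool --series '[1, 15.9, 47.7, 9.5, 0, 0, -0.06, 1, 13, 48.5, 9.5, 0, 0, -0.06, 1, 10, 49.2, 9.5, 0, 0, -0.06, 1, 0, 0, 0, 0, 0, 0, 1, 0, 0, 0, 0, 0, 0]'

```text
t: 23.98
eef_pos: [0.4467, 0.1202, 0.281]
tool_rot: [-0.0, -0.11, 0.994, -0.0]
contact_force: [0.1, -1.0, 0.6]
gripper_width: 0.998
```

```bash
python3 s.py
python3 - <<'E'
from h import *
trays(cam('wrist'));trays(cam('top'))
plan([(.4465,.121,.12,192.6),(.4465,.121,.046,192.6,3)])
E
```

```text
[0.4467 0.1202 0.281 ] psi -167.37 q7 [-0.84  0.08  0.48  2.03 -0.05  1.03  1.45] F [ 0.1 -1.   0.6] T [ 0.007 -0.011  0.008] 84.8467442437052 23.975
tray? xy 0.6154 -0.1141 size 167 x 57 heading 130.1 mod180 px [ 54. 323.] col [113 112 109]
tray? xy 0.4221 0.3284 size 146 x 72 heading 53.2 mod180 px [554. 229.] col [200 214 218]
tray? xy 0.4477 0.1204 size 126 x 66 heading 12.5 mod180 px [322. 206.] col [114 150 182]
tray? xy 0.4032 -0.0918 size 132 x 67 heading 92.5 mod180 px [ 67. 105.] col [131 125 119]
tray? xy 0.4243 0.3357 size 128 x 64 heading 53.9 mod180 px [229. 270.] col [ 86 100 114]
tray? xy 0.6423 0.1306 size 125 x 61 heading 15.0 mod180 px [295. 200.] col [ 85 102 114]
3 rows: 1,0.1,0.6,53.8,0,0,-0.0003,1,0.1,0.6,53.8,0,0,-0.0003,1,0.1,0.6,53.8,0,0,-0.0003
3 rows: 1,-0,0,24.7,0,0,-0,1,-0,0,24.7,0,0,-0,1,-0,0,24.7,0,0,-0
```

Call:
drive_tool --series '[1, 0, 0.1, 55, 0, 0, 0, 1, 0, 0.1, 55, 0, 0, 0, 1, 0, 0, 50, 0, 0, 0, 1, 0, 0, 25, 0, 0, 0, 1, 0, 0, 25, 0, 0, 0, 1, 0, 0, 25, 0, 0, 0, 1, 0, 0, 0, 0, 0, 0, -1, 0, 0, 0, 0, 0, 0, -1, 0, 0, 0, 0, 0, 0, -1, 0, 0, 0, 0, 0, 0, -1, 0, 0, 0, 0, 0, 0]' --force 40

```text
t: 25.45
eef_pos: [0.4475, 0.1206, 0.0473]
tool_rot: [0.001, -0.111, 0.994, 0.0]
contact_force: [-1.3, -2.9, 8.0]
gripper_width: 0.776
```

```bash
python3 s.py
python3 - <<'E'
from h import *
p,r,o=tool()
plan([(p[0],p[1],.27,192.6),(.5135,-.020,.27,182.5)],jaw=-1)
E
```

```text
[0.4475 0.1206 0.0473] psi -167.31 q7 [-0.68  0.49  0.34  2.22 -0.34  0.48  1.73] F [-1.3 -2.9  8. ] T [-0.492  0.135 -0.055] 65.9207928917101 25.45
4 rows: -1,-0,0,-55.7,0,0,0.0004,-1,-0,0,-55.7,0,0,0.0004,-1,-0,0,-55.7,0,0,0.0004,-1,-0,0,-55.7,0,0,0.0004
3 rows: -1,-11.2,-50.5,-0,0,0,0.0588,-1,-14.2,-49.8,-0,0,0,0.0588,-1,-17.1,-48.9,-0,0,0,0.0588
```

Call:
drive_tool --series '[-1, 0, 0, -30, 0, 0, 0, -1, 0, 0, -50, 0, 0, 0, -1, 0, 0, -50, 0, 0, 0, -1, 0, 0, -50, 0, 0, 0, -1, 0, 0, -43, 0, 0, 0, -1, -6.7, -30.3, 0, 0, 0, 0.035, -1, -7.7, -30.1, 0, 0, 0, 0.035, -1, -8.7, -29.9, 0, 0, 0, 0.035, -1, -9.7, -29.6, 0, 0, 0, 0.035, -1, -10.7, -29.3, 0, 0, 0, 0.036, -1, 0, 0, 0, 0, 0, 0, -1, 0, 0, 0, 0, 0, 0]'

```text
t: 26.95
eef_pos: [0.5119, -0.0195, 0.2691]
tool_rot: [-0.0, -0.024, 1.0, 0.0]
contact_force: [0.3, 0.9, -2.7]
gripper_width: 0.779
```

```bash
python3 s.py
python3 - <<'E'
from h import *
plan([(.5135,-.020,.18,182.5),(.5135,-.020,.091,182.5,4)],jaw=-1)
c=cam('wrist','w8.png')
E
```

```text
[ 0.5119 -0.0195  0.2691] psi -177.3 q7 [-0.65  0.22  0.67  1.95 -0.16  1.02  1.7 ] F [ 0.3  0.9 -2.7] T [ 0.009  0.01  -0.017] 66.19166028597161 26.95
2 rows: -1,-0.8,-0.3,44.6,0,0,0.0018,-1,-0.8,-0.3,44.6,0,0,0.0018
4 rows: -1,-0,0,22.2,0,0,-0,-1,-0,0,22.2,0,0,-0,-1,-0,0,22.2,0,0,-0,-1,-0,0,22.2,0,0,-0
```

View pics/w8.png

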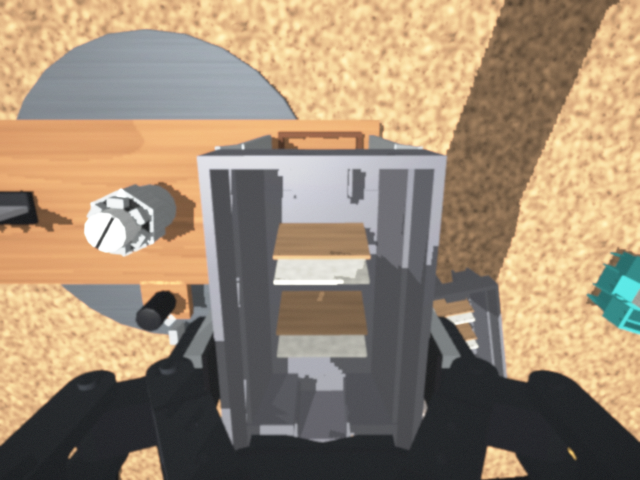

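The tray hangs level and in line with the cradle. I'll lower it.

Call:
drive_tool --series '[-1, -0.8, -0.3, 44, 0, 0, 0.002, -1, -0.8, -0.3, 44, 0, 0, 0.002, -1, 0, 0, 25, 0, 0, 0, -1, 0, 0, 25, 0, 0, 0, -1, 0, 0, 20, 0, 0, 0, -1, 0, 0, 12, 0, 0, 0, -1, 0, 0, 8, 0, 0, 0, -1, 0, 0, 0, 0, 0, 0]'

```text
t: 28.0
eef_pos: [0.514, -0.0205, 0.0912]
tool_rot: [-0.0, -0.021, 1.0, 0.0]
contact_force: [1.0, -0.3, -1.4]
gripper_width: 0.777
```

```bash
python3 s.py
```

```text
[ 0.514  -0.0205  0.0912] psi -177.54 q7 [-0.5   0.49  0.52  2.09 -0.4   0.65  1.91] F [ 1.  -0.3 -1.4] T [ 0.    -0.018  0.008] 66.03430421098356 28.0
```

Still hanging at z 0.0912, with the bottom about 2 mm above the floor. I'll go down a little more and release.

Call:
drive_tool --series '[-1, 0, 0, 1.5, 0, 0, 0, -1, 0, 0, 1, 0, 0, 0, -1, 0, 0, 0, 0, 0, 0]'

```text
t: 28.38
eef_pos: [0.5145, -0.0207, 0.0894]
tool_rot: [0.001, -0.021, 1.0, 0.0]
contact_force: [-1.0, -0.3, 3.0]
gripper_width: 0.781
```

Call:
drive_tool --series '[0.75, 0, 0, 0, 0, 0, 0, 1, 0, 0, 0, 0, 0, 0, 1, 0, 0, 0, 0, 0, 0, 1, 0, 0, 0, 0, 0, 0, 1, 0, 0, -25, 0, 0, 0, 1, 0, 0, -50, 0, 0, 0, 1, 0, 0, -60, 0, 0, 0, 1, 0, 0, -60, 0, 0, 0, 1, 0, 0, -15, 0, 0, 0, 1, 0, 0, 0, 0, 0, 0]'

```text
t: 29.62
eef_pos: [0.5143, -0.0205, 0.2992]
tool_rot: [0.001, -0.021, 1.0, 0.0]
contact_force: [-0.5, -0.1, -1.2]
gripper_width: 0.998
```

```bash
python3 s.py
python3 - <<'E'
from h import *
trays(cam('wrist'),zr=.102);print();trays(cam('top'))
plan([(.642,.1305,.28,195)])
E
```

```text
[ 0.5143 -0.0205  0.2992] psi -177.54 q7 [-0.69  0.19  0.7   1.91 -0.14  1.09  1.68] F [-0.5 -0.1 -1.2] T [ 0.014 -0.007  0.051] 84.8542631293253 29.625

tray? xy 0.4099 -0.1971 size 167 x 67 heading 92.8 mod180 px [399. 272.] col [96 95 89]
tray? xy 0.4249 0.3361 size 127 x 63 heading 52.9 mod180 px [229. 270.] col [ 86 102 116]
tray? xy 0.6416 0.1302 size 127 x 62 heading 15.6 mod180 px [295. 200.] col [ 62  81 102]
4 rows: 1,-33.8,36.3,4.3,0,0,-0.0547,1,-35.8,34.4,4.3,0,0,-0.0547,1,-37.6,32.4,4.3,0,0,-0.0547,1,-39.3,30.3,4.3,0,0,-0.0547
```

Call:
drive_tool --series '[1, -33.8, 36.3, 4.3, 0, 0, -0.055, 1, -35.8, 34.4, 4.3, 0, 0, -0.055, 1, -37.6, 32.4, 4.3, 0, 0, -0.055, 1, -39.3, 30.3, 4.3, 0, 0, -0.058, 1, 0, 0, 0, 0, 0, 0, 1, 0, 0, 0, 0, 0, 0]'

```text
t: 30.48
eef_pos: [0.6421, 0.129, 0.2794]
tool_rot: [-0.002, -0.132, 0.991, -0.001]
contact_force: [0.4, -0.3, -0.1]
gripper_width: 1.002
```

```bash
python3 s.py
python3 - <<'E'
from h import *
trays(cam('wrist'))
plan([(.642,.1305,.12,195.3),(.642,.1305,.046,195.3,3)])
E
```

```text
[0.6421 0.129  0.2794] psi -164.86 q7 [-0.7   0.47  0.58  1.6  -0.27  1.15  1.78] F [ 0.4 -0.3 -0.1] T [ 0.001 -0.051 -0.029] 85.1750426149345 30.475
tray? xy 0.6445 0.1286 size 129 x 66 heading 14.9 mod180 px [321. 209.] col [ 85 114 143]
tray? xy 0.6193 -0.0839 size 131 x 61 heading 97.7 mod180 px [ 70. 112.] col [123 118 111]
tray? xy 0.4543 0.3178 size 109 x 50 heading 51.3 mod180 px [610.  42.] col [64 62 60]
3 rows: 1,-0.1,0.7,53.4,0,0,-0.0013,1,-0.1,0.7,53.4,0,0,-0.0013,1,-0.1,0.7,53.4,0,0,-0.0013
3 rows: 1,-0,0,24.7,0,0,-0,1,-0,0,24.7,0,0,-0,1,-0,0,24.7,0,0,-0
```

Call:
drive_tool --series '[1, -0.7, 0, 55, 0, 0, 0, 1, -0.7, 0, 55, 0, 0, 0, 1, 0, 0, 50, 0, 0, 0, 1, 0, 0, 25, 0, 0, 0, 1, 0, 0, 25, 0, 0, 0, 1, 0, 0, 23, 0, 0, 0, 1, 0, 0, 0, 0, 0, 0, -1, 0, 0, 0, 0, 0, 0, -1, 0, 0, 0, 0, 0, 0, -1, 0, 0, 0, 0, 0, 0, -1, 0, 0, 0, 0, 0, 0]' --force 40

```text
t: 31.9
eef_pos: [0.6453, 0.1304, 0.05]
tool_rot: [0.001, -0.132, 0.991, 0.0]
contact_force: [-0.8, -0.5, 6.9]
gripper_width: 0.776
```

```bash
python3 s.py
python3 - <<'E'
from h import *
p,r,o=tool()
plan([(p[0],p[1],.27,195.1),(.58,.055,.28,100),(.5145,-.0205,.28,2.5)],jaw=-1)
E
```

```text
[0.6453 0.1304 0.05  ] psi -164.8 q7 [-0.6   0.73  0.44  1.76 -0.43  0.75  1.9 ] F [-0.8 -0.5  6.9] T [-0.214  0.179 -0.074] 65.94746960013566 31.9
4 rows: -1,-0,0,-55,0,0,0.0004,-1,-0,0,-55,0,0,0.0004,-1,-0,0,-55,0,0,0.0004,-1,-0,0,-55,0,0,0.0004
10 rows: -1,8.3,-5.6,-1,0,0,0.166,-1,7.2,-6.9,-1,0,0,0.166,-1,6,-8,-1,0,0,0.166,-1,4.6,-8.8,-1,0,0,0.166,-1,3.1,-9.5,-1,0,0,0.166,-1,1.5,-9.9,-1,0,0,0.166,-1,-0.2,-10,-1,0,0,0.166,-1,-1.8,-9.8,-1,0,0,0.166,-1,-3.4,-9.4,-1,0,0,0.166,-1,-4.9,-8.7,-1,0,0,0.166
10 rows: -1,-6.3,-7.8,-0,0,0,0.1702,-1,-7.5,-6.6,-0,0,0,0.1702,-1,-8.5,-5.2,-0,0,0,0.1702,-1,-9.3,-3.7,-0,0,0,0.1702,-1,-9.8,-2.1,-0,0,0,0.1702,-1,-10,-0.4,-0,0,0,0.1702,-1,-9.9,1.3,-0,0,0,0.1702,-1,-9.5,3,-0,0,0,0.1702,-1,-8.9,4.5,-0,0,0,0.1702,-1,-8,6,-0,0,0,0.1702
```

Call:
drive_tool --series '[-1, 0, 0, -30, 0, 0, 0, -1, 0, 0, -50, 0, 0, 0, -1, 0, 0, -50, 0, 0, 0, -1, 0, 0, -50, 0, 0, 0, -1, 0, 0, -48, 0, 0, 0]'

```text
t: 32.52
eef_pos: [0.6438, 0.1308, 0.2781]
tool_rot: [-0.0, -0.132, 0.991, 0.0]
contact_force: [0.3, -0.4, -1.5]
gripper_width: 0.775
```

Call:
drive_tool --series '[-1, 8.3, -5.6, 0, 0, 0, 0.166, -1, 7.2, -6.9, 0, 0, 0, 0.166, -1, 6, -8, 0, 0, 0, 0.166, -1, 4.6, -8.8, 0, 0, 0, 0.166, -1, 3.1, -9.5, 0, 0, 0, 0.166, -1, 1.5, -9.9, 0, 0, 0, 0.166, -1, -0.2, -10, 0, 0, 0, 0.166, -1, -1.8, -9.8, 0, 0, 0, 0.166, -1, -3.4, -9.4, 0, 0, 0, 0.166, -1, -4.9, -8.7, 0, 0, 0, 0.166]'

```text
t: 33.78
eef_pos: [0.5783, 0.0551, 0.2764]
tool_rot: [-0.0, 0.644, 0.765, 0.0]
contact_force: [0.3, -0.2, -2.4]
gripper_width: 0.776
```

Call:
drive_tool --series '[-1, -6.3, -7.8, 0, 0, 0, 0.17, -1, -7.5, -6.6, 0, 0, 0, 0.17, -1, -8.5, -5.2, 0, 0, 0, 0.17, -1, -9.3, -3.7, 0, 0, 0, 0.17, -1, -9.8, -2.1, 0, 0, 0, 0.17, -1, -10, -0.4, 0, 0, 0, 0.17, -1, -9.9, 1.3, 0, 0, 0, 0.17, -1, -9.5, 3, 0, 0, 0, 0.17, -1, -8.9, 4.5, 0, 0, 0, 0.17, -1, -8, 6, 0, 0, 0, 0.17, -1, 0, 0, 0, 0, 0, 0, -1, 0, 0, 0, 0, 0, 0]'

```text
t: 35.28
eef_pos: [0.5138, -0.02, 0.2765]
tool_rot: [-0.0, 1.0, 0.026, -0.0]
contact_force: [-1.1, -0.2, -2.0]
gripper_width: 0.778
```

```bash
python3 s.py
python3 - <<'E'
from h import *
plan([(.5145,-.0205,.22,2.5),(.5145,-.0205,.135,2.5,4)],jaw=-1)
E
```

```text
[ 0.5138 -0.02    0.2765] psi 2.93 q7 [-1.1   0.55  1.44  1.96 -0.6   1.17 -0.95] F [-1.1 -0.2 -2. ] T [-0.009  0.021 -0.038] 66.12393003439635 35.275
1 rows: -1,0.6,0.6,56.5,0,0,0.0074
4 rows: -1,0,0,21.2,0,0,-0,-1,0,0,21.2,0,0,-0,-1,0,0,21.2,0,0,-0,-1,0,0,21.2,0,0,-0
```

Call:
drive_tool --series '[-1, 0.6, 0.6, 40, 0, 0, 0.007, -1, 0, 0, 35, 0, 0, 0, -1, 0, 0, 25, 0, 0, 0, -1, 0, 0, 20, 0, 0, 0, -1, 0, 0, 12, 0, 0, 0, -1, 0, 0, 10, 0, 0, 0, -1, 0, 0, 0, 0, 0, 0]'

```text
t: 36.15
eef_pos: [0.5143, -0.0211, 0.1343]
tool_rot: [0.0, 1.0, 0.02, -0.0]
contact_force: [-0.3, -0.5, -1.6]
gripper_width: 0.775
```

```bash
python3 s.py
```

```text
[ 0.5143 -0.0211  0.1343] psi 2.33 q7 [-0.91  0.68  1.16  2.09 -0.81  0.92 -0.82] F [-0.3 -0.5 -1.6] T [ 0.041 -0.02   0.073] 65.88994706686947 36.15
```

Call:
drive_tool --series '[-1, 0, 0, 2, 0, 0, 0, -1, 0, 0, 2, 0, 0, 0, -1, 0, 0, 1, 0, 0, 0, -1, 0, 0, 0, 0, 0, 0]'

```text
t: 36.65
eef_pos: [0.5146, -0.0211, 0.1299]
tool_rot: [-0.0, 1.0, 0.02, 0.0]
contact_force: [-0.5, 0.6, 2.3]
gripper_width: 0.778
```

```bash
python3 s.py
```

```text
[ 0.5146 -0.0211  0.1299] psi 2.3 q7 [-0.9   0.69  1.15  2.09 -0.82  0.91 -0.81] F [-0.5  0.6  2.3] T [ 0.196  0.193 -0.059] 66.11841039912154 36.65
```

Call:
drive_tool --series '[0.75, 0, 0, 0, 0, 0, 0, 1, 0, 0, 0, 0, 0, 0, 1, 0, 0, 0, 0, 0, 0, 1, 0, 0, 0, 0, 0, 0, 1, 0, 0, -20, 0, 0, 0, 1, 0, 0, -40, 0, 0, 0, 1, 0, 0, -45, 0, 0, 0, 1, 0, 0, 0, 0, 0, 0]'

```text
t: 37.65
eef_pos: [0.516, -0.0217, 0.2373]
tool_rot: [-0.0, 1.0, 0.02, 0.003]
contact_force: [0.2, 0.3, -1.2]
gripper_width: 1.004
```

```bash
python3 s.py
python3 - <<'E'
from h import *
trays(cam('top'))
plan([(.53,.16,.28,90),(.425,.336,.28,185),(.425,.336,.28,233)])
E
```

```text
[ 0.516  -0.0217  0.2373] psi 2.3 q7 [-1.05  0.58  1.36  2.   -0.65  1.09 -0.93] F [ 0.2  0.3 -1.2] T [-0.051 -0.021 -0.016] 85.3151582064373 37.65
tray? xy -0.0569 0.3292 size 151 x 80 heading 149.7 mod180 px [231. 429.] col [42 41 40]
tray? xy 0.4237 0.3363 size 128 x 66 heading 53.8 mod180 px [229. 271.] col [ 66  88 107]
9 rows: 1,2.5,-20,-4.9,0,0,-0.17,1,5.8,-19.3,-4.9,0,0,-0.17,1,9,-18.1,-4.9,0,0,-0.17,1,12,-16.3,-4.9,0,0,-0.17,1,14.5,-14,-4.9,0,0,-0.17,1,16.7,-11.4,-4.9,0,0,-0.17,1,18.4,-8.4,-4.9,0,0,-0.17,1,19.5,-5.1,-4.9,0,0,-0.17,1,20.1,-1.8,-4.9,0,0,-0.17
10 rows: 1,17.6,-10.5,-0,0,0,-0.1658,1,19.1,-7.5,-0,0,0,-0.1658,1,20.1,-4.2,-0,0,0,-0.1658,1,20.5,-0.8,-0,0,0,-0.1658,1,20.3,2.6,-0,0,0,-0.1658,1,19.6,5.9,-0,0,0,-0.1658,1,18.4,9,-0,0,0,-0.1658,1,16.6,12,-0,0,0,-0.1658,1,14.4,14.5,-0,0,0,-0.1658,1,11.8,16.7,-0,0,0,-0.1658
5 rows: 1,-0,0,-0,0,0,-0.1676,1,-0,0,-0,0,0,-0.1676,1,-0,0,-0,0,0,-0.1676,1,-0,0,-0,0,0,-0.1676,1,-0,0,-0,0,0,-0.1676
```

Call:
drive_tool --series '[1, 2.5, -20, -3, 0, 0, -0.17, 1, 5.8, -19.3, -5, 0, 0, -0.17, 1, 9, -18.1, -5, 0, 0, -0.17, 1, 12, -16.3, -5, 0, 0, -0.17, 1, 14.5, -14, -5, 0, 0, -0.17, 1, 16.7, -11.4, -5, 0, 0, -0.17, 1, 18.4, -8.4, -5, 0, 0, -0.17, 1, 19.5, -5.1, -5, 0, 0, -0.17, 1, 20.1, -1.8, -5, 0, 0, -0.17]'

```text
t: 38.83
eef_pos: [0.5285, 0.1606, 0.2765]
tool_rot: [-0.001, 0.705, 0.709, -0.001]
contact_force: [0.0, 0.2, -0.2]
gripper_width: 0.997
```

Call:
drive_tool --series '[1, 17.6, -10.5, 0, 0, 0, -0.166, 1, 19.1, -7.5, 0, 0, 0, -0.166, 1, 20.1, -4.2, 0, 0, 0, -0.166, 1, 20.5, -0.8, 0, 0, 0, -0.166, 1, 20.3, 2.6, 0, 0, 0, -0.166, 1, 19.6, 5.9, 0, 0, 0, -0.166, 1, 18.4, 9, 0, 0, 0, -0.166, 1, 16.6, 12, 0, 0, 0, -0.166, 1, 14.4, 14.5, 0, 0, 0, -0.166, 1, 11.8, 16.7, 0, 0, 0, -0.166]'

```text
t: 40.08
eef_pos: [0.4233, 0.3361, 0.2763]
tool_rot: [-0.001, -0.047, 0.999, -0.001]
contact_force: [0.7, -0.6, -0.3]
gripper_width: 1.0
```

Call:
drive_tool --series '[1, 0, 0, 0, 0, 0, -0.168, 1, 0, 0, 0, 0, 0, -0.168, 1, 0, 0, 0, 0, 0, -0.168, 1, 0, 0, 0, 0, 0, -0.168, 1, 0, 0, 0, 0, 0, -0.168, 1, 0, 0, 0, 0, 0, 0, 1, 0, 0, 0, 0, 0, 0]'

```text
t: 40.95
eef_pos: [0.4241, 0.3356, 0.2769]
tool_rot: [-0.001, -0.446, 0.895, -0.0]
contact_force: [-1.1, 0.0, -1.1]
gripper_width: 1.0
```

```bash
python3 s.py
python3 - <<'E'
from h import *
trays(cam('wrist')); trays(cam('top'))
plan([(.4245,.336,.12,233.3),(.4245,.336,.048,233.3,3)])
E
```

```text
[0.4241 0.3356 0.2769] psi -126.98 q7 [-1.15  0.24  0.43  1.87 -0.12  1.05  1.83] F [-1.1  0.  -1.1] T [-0.013  0.044  0.014] 84.96950278732898 40.95
tray? xy 0.4242 0.3369 size 129 x 66 heading 53.1 mod180 px [323. 207.] col [ 89 121 152]
3 rows: 1,-0.1,-0,52.4,0,0,-0.0012,1,-0.1,-0,52.4,0,0,-0.0012,1,-0.1,-0,52.4,0,0,-0.0012
3 rows: 1,-0,0,24,0,0,-0,1,-0,0,24,0,0,-0,1,-0,0,24,0,0,-0
```

The gift box corner is close to tray C's lower-left finger, so I'll check the clearance.

Run:
```python
from h import *
import pickle
t=pickle.load(open('t3.pkl','rb'))
a=np.radians(53.1);ux=np.array([np.cos(a),np.sin(a)]);uy=np.array([-np.sin(a),np.cos(a)])
for u,v in((108,670),(0,645),(80,800)):
    q=ray(t,195+u/5-.4,150+v/5-.4,.035)[:2]; d=q-[.4242,.3367]; print(q,'along',d@ux*1000,'across',d@uy*1000)
```

```text
[0.38427442 0.38128476] along 11.681620514178267 across 58.697466066702745
[0.40064365 0.44945011] along 76.02083014661416 across 86.53509691481679
[0.30325947 0.39874584] along -22.998034468690815 across 133.96786521868992
```

Call:
drive_tool --series '[0.8, -0.5, 0, 50, 0, 0, 0, 0.8, -0.5, 0, 50, 0, 0, 0, 0.8, 0, 0, 40, 0, 0, 0, 0.8, 0, 0, 0, 0, 0, 0, 0.8, 0, 0, 30, 0, 0, 0, 0.8, 0, 0, 30, 0, 0, 0, 0.8, 0, 0, 28, 0, 0, 0, 0.8, 0, 0, 0, 0, 0, 0, -1, 0, 0, 0, 0, 0, 0, -1, 0, 0, 0, 0, 0, 0, -1, 0, 0, 0, 0, 0, 0, -1, 0, 0, 0, 0, 0, 0]' --force 40

```text
t: 42.55
eef_pos: [0.4261, 0.3376, 0.0515]
tool_rot: [0.001, -0.448, 0.894, 0.001]
contact_force: [-0.4, -1.2, 7.6]
gripper_width: 0.78
```

```bash
python3 s.py
python3 - <<'E'
from h import *
p,r,o=tool()
plan([(p[0],p[1],.285,233),(.50,.13,.285,205,6),(.5146,-.0208,.285,182.4,6)],jaw=-1)
E
```

```text
[0.4261 0.3376 0.0515] psi -126.82 q7 [-1.03  0.56  0.31  2.03 -0.3   0.58  1.99] F [-0.4 -1.2  7.6] T [-0.248  0.201 -0.012] 66.27123684938928 42.55
4 rows: -1,-0,0,-58.4,0,0,0.0008,-1,-0,0,-58.4,0,0,0.0008,-1,-0,0,-58.4,0,0,0.0008,-1,-0,0,-58.4,0,0,0.0008
6 rows: -1,20.2,-30.7,-0,0,0,0.0814,-1,17.7,-32.2,-0,0,0,0.0814,-1,15,-33.5,-0,0,0,0.0814,-1,12.2,-34.6,-0,0,0,0.0814,-1,9.3,-35.5,-0,0,0,0.0814,-1,6.4,-36.2,-0,0,0,0.0814
6 rows: -1,8.4,-23.8,-0,0,0,0.0657,-1,6.8,-24.3,-0,0,0,0.0657,-1,5.2,-24.7,-0,0,0,0.0657,-1,3.6,-25,-0,0,0,0.0657,-1,1.9,-25.2,-0,0,0,0.0657,-1,0.3,-25.2,-0,0,0,0.0657
```

Call:
drive_tool --series '[-1, 0, 0, -30, 0, 0, 0, -1, 0, 0, -50, 0, 0, 0, -1, 0, 0, -50, 0, 0, 0, -1, 0, 0, -50, 0, 0, 0, -1, 0, 0, -53, 0, 0, 0]'

```text
t: 43.18
eef_pos: [0.4247, 0.3363, 0.2849]
tool_rot: [0.0, -0.448, 0.894, 0.0]
contact_force: [0.5, 1.2, -1.5]
gripper_width: 0.773
```

Call:
drive_tool --series '[-1, 20.2, -30.7, 0, 0, 0, 0.0814, -1, 17.7, -32.2, 0, 0, 0, 0.0814, -1, 15, -33.5, 0, 0, 0, 0.0814, -1, 12.2, -34.6, 0, 0, 0, 0.0814, -1, 9.3, -35.5, 0, 0, 0, 0.0814, -1, 6.4, -36.2, 0, 0, 0, 0.0814, -1, 8.4, -23.8, 0, 0, 0, 0.066, -1, 6.8, -24.3, 0, 0, 0, 0.066, -1, 5.2, -24.7, 0, 0, 0, 0.066, -1, 3.6, -25, 0, 0, 0, 0.066, -1, 1.9, -25.2, 0, 0, 0, 0.066, -1, 0.3, -25.2, 0, 0, 0, 0.066]'

```text
t: 44.68
eef_pos: [0.515, -0.0229, 0.2826]
tool_rot: [0.0, -0.02, 1.0, 0.0]
contact_force: [-0.7, 0.2, -1.0]
gripper_width: 0.771
```

Call:
drive_tool --series '[-1, 0, 0, 0, 0, 0, 0, -1, 0, 0, 0, 0, 0, 0]'

```text
t: 44.92
eef_pos: [0.5149, -0.0211, 0.2825]
tool_rot: [-0.0, -0.022, 1.0, 0.0]
contact_force: [0.1, 0.3, -2.0]
gripper_width: 0.779
```

```bash
python3 s.py
python3 - <<'E'
from h import *
plan([(.5155,-.0208,.25,182.4),(.5155,-.0208,.172,182.4,4)],jaw=-1)
c=cam('side'); crop(c,230,200,400,330,4.5,'s3.png')
E
```

```text
[ 0.5149 -0.0211  0.2825] psi -177.47 q7 [-0.75  0.22  0.8   1.94 -0.18  1.06  1.74] F [ 0.1  0.3 -2. ] T [ 0.027 -0.014  0.007] 66.24057327665732 44.925
1 rows: -1,-0.6,0.3,32.5,0,0,0.0022
4 rows: -1,-0,0,19.5,0,0,-0,-1,-0,0,19.5,0,0,-0,-1,-0,0,19.5,0,0,-0,-1,-0,0,19.5,0,0,-0
```

View pics/s3.png

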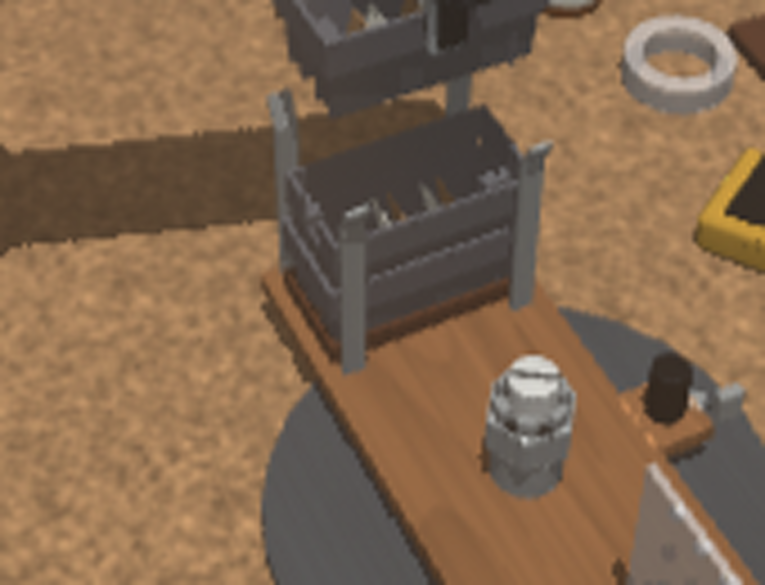

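The side view shows two trays stacked squarely between the guides with the third above them. I'll lower it.

Call:
drive_tool --series '[-1, -0.6, 0.3, 32, 0, 0, 0, -1, 0, 0, 28, 0, 0, 0, -1, 0, 0, 22, 0, 0, 0, -1, 0, 0, 15, 0, 0, 0, -1, 0, 0, 10, 0, 0, 0, -1, 0, 0, 2, 0, 0, 0, -1, 0, 0, 0, 0, 0, 0]'

```text
t: 45.85
eef_pos: [0.5158, -0.021, 0.174]
tool_rot: [0.0, -0.022, 1.0, 0.0]
contact_force: [-1.1, 0.5, -1.7]
gripper_width: 0.782
```

```bash
python3 s.py
```

```text
[ 0.5158 -0.021   0.174 ] psi -177.47 q7 [-0.66  0.38  0.72  2.05 -0.34  0.83  1.87] F [-1.1  0.5 -1.7] T [-0.034  0.02  -0.022] 66.45590495087606 45.85
```

Call:
drive_tool --series '[-1, 0, 0, 2, 0, 0, 0, -1, 0, 0, 2, 0, 0, 0, -1, 0, 0, 0, 0, 0, 0]'

```text
t: 46.22
eef_pos: [0.5155, -0.021, 0.1696]
tool_rot: [0.0, -0.022, 1.0, 0.0]
contact_force: [0.2, -0.0, -1.3]
gripper_width: 0.779
```

```bash
python3 s.py
```

```text
[ 0.5155 -0.021   0.1696] psi -177.47 q7 [-0.65  0.39  0.71  2.05 -0.35  0.82  1.88] F [ 0.2 -0.  -1.3] T [ 0.033  0.014 -0.003] 66.23677148044928 46.225
```

Call:
drive_tool --series '[-1, 0, 0, 1.5, 0, 0, 0, -1, 0, 0, 0, 0, 0, 0]'

```text
t: 46.48
eef_pos: [0.5162, -0.0212, 0.1694]
tool_rot: [0.001, -0.021, 1.0, 0.001]
contact_force: [-3.4, 0.8, 11.5]
gripper_width: 0.773
```

Call:
drive_tool --series '[0.75, 0, 0, 0, 0, 0, 0, 1, 0, 0, 0, 0, 0, 0, 1, 0, 0, 0, 0, 0, 0, 1, 0, 0, 0, 0, 0, 0, 1, 0, 0, -20, 0, 0, 0, 1, 0, 0, -45, 0, 0, 0, 1, 0, 0, -45, 0, 0, 0, 1, 20, 40, -20, 0, 0, 0, 1, 0, 60, 0, 0, 0, 0, 1, 0, 60, 0, 0, 0, 0, 1, 0, 50, 0, 0, 0, 0, 1, 0, 0, 0, 0, 0, 0]'

```text
t: 47.98
eef_pos: [0.4852, 0.1927, 0.2977]
tool_rot: [-0.0, -0.026, 1.0, 0.0]
contact_force: [-0.1, -1.6, -0.4]
gripper_width: 1.001
```

```bash
python3 s.py
python3 - <<'E'
from h import *
import pickle
s=cam('side'); t=cam('top'); w=cam('wrist');pickle.dump((s,t,w),open('fin.pkl','wb'))
a=cv2.resize(s['pixels'][190:330,230:400],(486,400),interpolation=cv2.INTER_CUBIC)
b=cv2.resize(t['pixels'][175:300,330:425],(304,400),interpolation=cv2.INTER_CUBIC)
cv2.imwrite('pics/fin.png',np.hstack([a,b])); trays(t)
E
```

```text
[0.4852 0.1927 0.2977] psi -177.02 q7 [-1.09  0.2   0.7   1.9  -0.15  1.09  1.29] F [-0.1 -1.6 -0.4] T [-0.056  0.06   0.006] 85.04425865599973 47.975
```

View pics/fin.png

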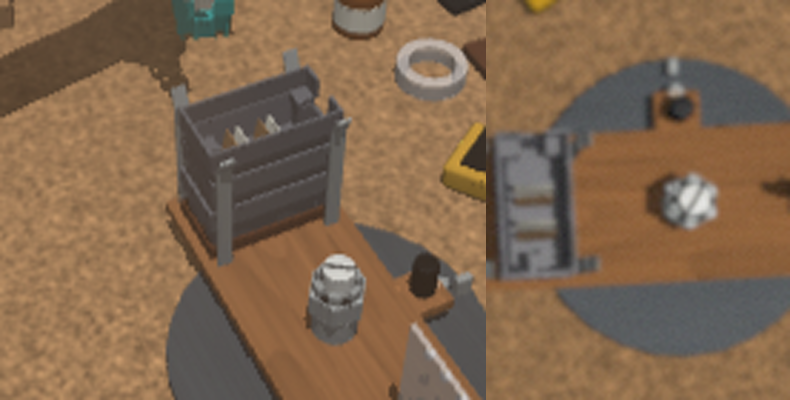

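The side view shows three trays stacked upright inside the guides, and the top view shows the pointer by the lug. The robot is clear of everything, so I'm handing in.

```bash
python3 -c "
from station import bot
print(bot.hand_in())"
```

```text
the job is handed in; nothing more can be done
None
```

The deck is on its mark, the nut is tight and lined up to about 2°, and the trays are stacked. I handed the job in at about 48 s.

- **Deck:** I turned it by the knob onto the index lug. The last close-up, after tightening, put the pointer about 0.4° off the lug. The final top view was too coarse to confirm this; read at face value it put the two nearer 1.5° apart.
- **Nut:** It turned freely at about 0.2 N m, and the resistance rose to about 0.47–0.57 N m once it bore on the washer. I took it only as far as the next slot. My first stop was about 2° short, so I regripped and went a little further. The last image puts the slot about 1.5–2.5° past the hole, and I left it there. That is close to what I could measure, so check it when you fit the split pin.
- **Trays:** I found only three grey ones. They are in one upright stack in the cradle, each turned end for end from the one below. The second stood 38 mm higher, as it should, and the third came down on the stack at the height expected. The final side view shows the stack square between the guides.
- **Other things:** I did not touch the bystanders or the coloured look-alike trays. I did not measure their positions again at the end. The nearest I came was the gift box, where I opened the fingers less to clear it.

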